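Put the pantry shelf board in order

ROBOT

A 7-joint arm with a two-finger parallel gripper is mounted at the origin on the work surface. World frame = base frame: x ahead of the robot, y to its left, z up, the work surface at z = 0. Lengths are in mm, angles in degrees, forces in N, time in s.
With the tool pointing down it reaches from about 425 to 925 mm from the base axis. Payload 6.8 kg.
Tool frame: the origin (TCP) lies midway between the tips of the shut fingers; the grasp point (between the pads) lies 19 mm behind it; z points along the fingers, y is the direction in which the jaws open and shut (so a half turn about z gives the same grasp; the last joint's range is limited). The gripper opens to 88 mm and grips with 3 to 60 N. Pads are 20 mm wide; open, the fingers measure 115 mm over their backs; the gripper's body (75 mm by 178 mm) begins 61 mm behind the grasp point.
Start: joints at [-82.97, 27.33, 1.283, 89.118, -0.659, 63.558, -4.761], TCP at [154.405, 657.12, 222.664] pointing down, gripper open.
Joint ranges: [-169.35, 169.35], [-19.33, 120.38], [-80.79, 83.38], [13.8, 139.57], [-78.32, 258.32], [9.67, 109.79], [-169.56, 169.56]. Speed limits (degrees/s): [136.94, 136.94, 180, 180, 180, 180, 180].

INTERFACE

Orientations are given as a 3x3 rotation matrix whose columns are the frame's x, y, z axes.
In Python, from rig import manip, viewer gives the robot as it stands. The module is installed in compiled form; this text tells all that it offers.
- The arm moves only by the tool servo_tool, never from a script. Its argument "deltas" is a list of rows, each an object with "claw": the finger opening in cm, from 0 to 8.78; "translation": the shift along the world's x, y, z in cm, a list of three; "roll": the turn about the world's z in rad. In form: [{"claw": claw, "translation": [tx, ty, tz], "roll": roll}, ...]. A call has 1 to 20 rows; each row shifts and turns the commanded pose from where the row before left it; what a row does not reach is not made up. A row lasts 1/12 s, in which the tool goes at most 41.7 mm and 7.16 degrees, less where a joint would pass 70% of its speed; a pose out of reach is approached as far as the arm can. A call with a gripper value outside its range is refused whole. The fingers move at their own pace and stop on an object; "grip_force" is the grip in N (left out, the last holds). Time passes only in rows, so rows that do not move let the fingers close. It gives the time, the measured TCP pose, the force and the opening at its end, in the units of the state.
- manip.observe(): the state, without advancing time (a new reading comes with each control period).
- viewer.grab_frame(name): name is "scene" or "top"; returns the picture (480x640x3 uint8, blue, green, red); there is no depth.
- viewer.calibration(name): a dict with "mtx" (3x3 intrinsics, pixels), "position" and "orientation" of the camera in the world. Camera axes: x right, y down, z forward; pixel columns grow to the right and rows downward; lengths in mm; the calibration is good to about 2 mm. A picture is of the moment at which its call begins. calibration takes no time and is no camera call.
- manip.hand_in(): hands the job in, once; it reports no verdict.
Trained networks look in the newest picture that a camera, given by its name, has taken for a name from the list of things; names that differ only in an ending like _2 or _b are one class to them, and where a whole thing is asked for, a point or a joint stands for the part that bears it (a point fixed in the world has none). Each returns a list of dicts, best first, with "score" (0 to 1); they miss things now and then, are a little off and sometimes report something else, mostly with a low value. They report only what shows in the picture. A call takes as long as a camera call. They do not tell look-alikes from the thing itself.
- viewer.regions_of(camera, query): "pixels" (480x640 bool, what is visible of it) and "extent" ([left, top, width, height] as shares, 0 to 1, of the picture: columns of its width, rows of its height, round what is visible of it).
- viewer.landmark_of(camera, query): "location" ([column, row] as shares, 0 to 1, of the picture: columns of its width, rows of its height: a listed point, or the origin of a listed thing).
The state is a dict: "clock": time; "joints": joint angles; "qvel": joint speeds; "joint_efforts": joint torques, N m; "tcp_pos": TCP position; "eef_rot": TCP orientation; "ft_force": force on the tool from outside, world axes, zero at the start; "moment": the same for the moment, N m; "finger_gap": finger opening in mm.
Only numpy, scipy, OpenCV 4.12 (cv2) and the standard library are available. Lean on these libraries where they do the work, as an engineer would, in place of code of your own. Each camera call takes 0.05 s, during which the arm holds its last target.

TASK

Put the four loose groceries in their places on the wooden shelf board: the carton midway between the round biscuit tin and the square tub, with its broad faces facing the front and back of the board; the squat food can centred on the biscuit tin's lid, with the small spice jar centred on top of that can; and the tall shaker on the board straight in front of the tub's latch, leaving a gap of about 3 cm to the tub's front face. Everything must end up standing upright and let go; do not tip any of the four over, and leave the little white bowl, the blue dish and the round cork lid where they are.

Things in the scene. Friction and masses are not known exactly. Their poses are not given: they have to be found in the camera images.
- board: pale wooden shelf board, 240 (x) x 360 (y) x 12 mm, fixed flat on the counter. Origin: centre of its underside; x points from its front edge (nearer the robot) to its back edge, z up. The biscuit tin and the tub stand fixed on it at board x = +35 mm, y = +120 and -120 mm, either one at either end; midway between them is board x = +35 mm, y = 0.
- biscuit_tin: low round metal tin with a flat steel lid, 100 mm diameter, 50 mm high, fixed on the board. Origin: centre of its underside (on the board's top); z up, its lid's top is 50 mm above.
- tub: low square storage tub, clear with white lid, 100 x 100 x 50 mm, fixed on the board, parallel to it. Origin: centre of its underside (on the board's top); -x points to its front (robot side), where a small grey latch sits in the middle. The front face is 50 mm from the origin; the latch stands 6 mm proud. The shaker's place is tub x = -102 mm, y = 0.
- can: loose squat food can, steel with a paper band, 62 mm diameter, 40 mm high, flat top, about 0.18 kg. Stands upright; origin: centre of its underside, z up.
- jar: loose small spice jar, amber glass with a black lid, 44 mm diameter (lid 45 mm), 60 mm high, about 0.12 kg. Stands upright; origin: centre of its underside, z up.
- carton: loose small cardboard carton, 36 mm thick (x), 60 mm wide (y), 85 mm high (z), about 0.12 kg. Stands upright; origin: centre of its underside. Its broad faces look to its +x and -x; either may be the front.
- shaker: loose tall shaker, clear glass 44 mm diameter with a domed steel top (45 mm diameter) that starts 82 mm up, 100 mm high, about 0.14 kg. Stands upright; origin: centre of its underside, z up.
- pinch_bowl: bystander: little white ceramic bowl, 52 mm diameter, 25 mm high, loose on the counter in the midst of the groceries' starting places; not to be moved. Origin: centre of its underside.
- blue_dish: bystander: little straight-sided blue ceramic dish, 48 mm diameter, 22 mm high, loose on the front half of the board, at board x = -85 mm, y = 0; not to be moved. Origin: centre of its underside.
- cork_lid: bystander: loose flat round brown cork lid, 60 mm diameter, 12 mm thick, on the counter behind the groceries' starting places; not to be moved. Origin: centre of its underside.
Not all that is in view belongs to the job. What is shaped like the carton but green or red is not meant.

How it is judged:
By the outcome, as a careful person would: the job done as asked, in the order asked, and still so for the second after the job is handed in, with the robot touching nothing.
It also fails if it takes over 138 s, if anything falls off the work surface, if the arm or the gripper's body presses on something with over 40 N, if the wrist force passes 120 N, or if a joint passes its speed limit or range.

## Working session

There is one attempt and no reset: what is moved stays moved. The work goes in short steps, Python scripts to look and compute and a tool call to move; the robot and the scene stay as the last step left them, time stands still between calls to the robot, and variables do not carry over. Pictures are saved under pics/ and viewed, and the job is handed in when it is done.

Besides the shell and the picture viewer there is one more tool, called after ">>>" as name([rows], argument=value, ...), one row to a line, values as JSON. servo_tool: Moves the arm, as the interface text tells. Its arguments: {"type":"object","properties":{"deltas":{"type":"array","items":{"type":"object","properties":{"claw":{"type":"number"},"translation":{"type":"array","items":{"type":"number"}},"roll":{"type":"number"}}}},"grip_force":{"type":"number"}},"required":["deltas"]}

```bash
mkdir -p pics; ls
python3 - <<'E'
from rig import manip, viewer
import cv2
s=manip.observe()
print({k:(v if not hasattr(v,'tolist') else v.tolist()) for k,v in s.items()})
for n in("scene","top"):
    f=viewer.grab_frame(n); cv2.imwrite(f"pics/{n}0.png",f); print(n,viewer.calibration(n))
E
```

```text
pics
{'clock': 0.0, 'joints': [-82.9696255066906, 27.374603204299262, 1.2791642091743827, 89.17507119928345, -0.6573742865506118, 63.55859931171507, -4.761498292836786], 'qvel': [-0.048749728765847086, 0.021051917831479902, 0.069787302130803, 0.09284584626384197, -0.06605839625902393, -0.02251217260515154, 0.06845519900252613], 'joint_efforts': [-0.00015706550129834795, -58.28505277633667, 1.534401811659336, -27.26095676422119, -0.05434161750599742, 0.016891459235921502, 0.0001636763317947043], 'tcp_pos': [154.29212123134965, 656.5330232501057, 221.719295794282], 'eef_rot': [[-0.9734927699496032, 0.22871764264444566, -0.0002584550567170461], [0.22871774146142887, 0.9734912213841921, -0.00174259252157504], [-0.00014695792478807148, -0.001755514477563167, -0.9999984482849398]], 'ft_force': [0.33920853324907013, -0.04745564936506235, 0.3321389138661232], 'moment': [0.029371574720816685, 0.10840941012568271, 0.02379765380116046], 'finger_gap': 87.962595480128}
scene {'mtx': array([[516.80140535,   0.        , 322.03385219],
       [  0.        , 516.80140535, 241.80441183],
       [  0.        ,   0.        ,   1.        ]]), 'position': array([ 986.41866564, -537.02486584,  807.0129788 ]), 'orientation': array([[ 0.78300664,  0.46212841, -0.41633873],
       [ 0.62173297, -0.60157191,  0.50155692],
       [-0.01867398, -0.65157391, -0.75835527]])}
top {'mtx': array([[467.71537585,   0.        , 323.22219678],
       [  0.        , 467.71537585, 243.08013826],
       [  0.        ,   0.        ,   1.        ]]), 'position': array([ 503.59859959,  -59.56841413, 1048.26137428]), 'orientation': array([[ 0.00789806, -0.997995  ,  0.06279817],
       [-0.99984736, -0.00690277,  0.01605024],
       [-0.01558458, -0.06291535, -0.99789718]])}
```

View pics/scene0.png

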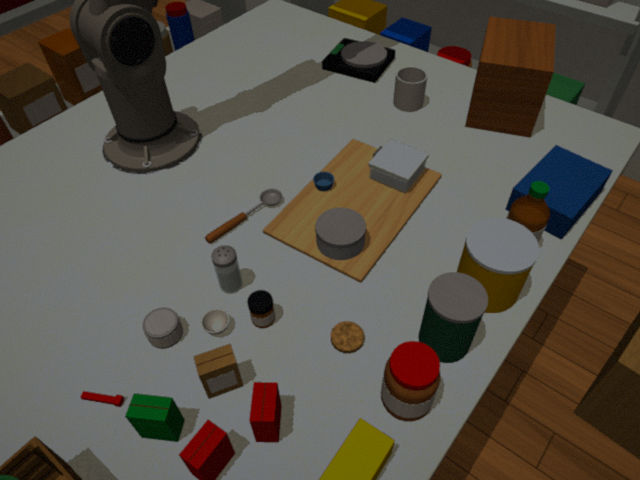

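View pics/top0.png

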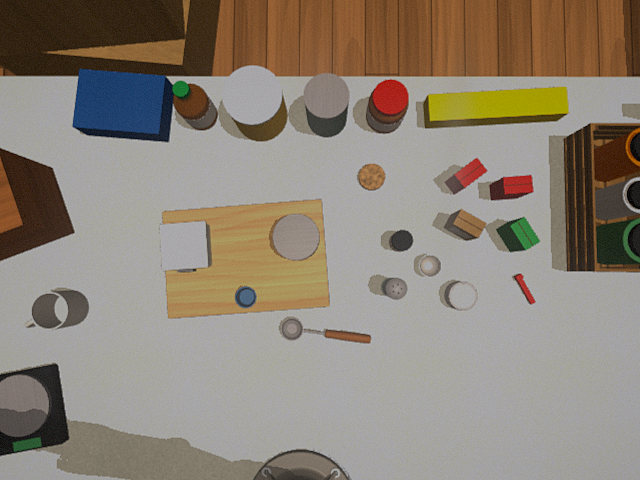

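The picture shows the shaker at top (395,288), the jar at (401,240), the can at (461,295) and the brown carton at (466,224). The bowl is at (429,266), and the green and red boxes nearby are look-alikes. On the board, the tub is at (184,246), the tin at (296,237) and the blue dish at (245,297).

```bash
cat > h.py <<'E'
from rig import manip, viewer
import numpy as np, cv2
C={n:viewer.calibration(n) for n in("scene","top")}
def ray(n,px):
    c=C[n]; d=c["orientation"]@np.linalg.solve(c["mtx"],[px[0],px[1],1.]); return c["position"],d
def onz(n,px,z):
    p,d=ray(n,px); return (p+d*(z-p[2])/d[2])[:2]
def proj(n,P):
    c=C[n]; q=(np.atleast_2d(P)-c["position"])@c["orientation"]; q=q@c["mtx"].T; return q[:,:2]/q[:,2:]
E
python3 - <<'E'
from h import *
np.set_printoptions(precision=1,suppress=True)
Z=dict(board=0,biscuit_tin=12,tub=12,can=0,jar=0,carton=0,shaker=0,pinch_bowl=0,blue_dish=12,cork_lid=0)
for n in("top","scene"):
    viewer.grab_frame(n)
    for q,z in Z.items():
        for r in viewer.landmark_of(n,q)[:4]:
            px=np.array(r["location"])*[640,480]
            print(n,q,round(r["score"],2),px,onz(n,px,z))
        M=viewer.regions_of(n,q)
        for i,r in enumerate(M[:4]):
            ys,xs=np.nonzero(r["pixels"]); print("   reg",round(r["score"],2),xs.min(),xs.max(),ys.min(),ys.max(),len(xs))
            if r["score"]>.3: np.save(f"/tmp/m_{n}_{q}_{i}.npy",r["pixels"])
print(manip.observe()["clock"])
E
```

```text
top board 0.63 [248.5 258.2] [534.4 124.9]
   reg 0.7 162 329 199 319 13181
top biscuit_tin 0.95 [297.  239.2] [577.1  15.4]
   reg 0.96 273 319 214 260 1703
   reg 0.81 160 212 221 272 2395
top can 0.77 [458.8 293.9] [ 458.6 -344.7]
top can 0.71 [294.  237.7] [581.2  23.1]
top can 0.58 [246.1 258. ] [534.8 130.4]
top can 0.38 [456.5 223.8] [ 615.  -341.2]
   reg 0.92 445 476 282 310 750
top jar 0.96 [399.1 239.5] [ 578.7 -212.7]
top jar 0.22 [392.  289.4] [ 467.3 -196.7]
   reg 0.87 390 412 230 250 382
top carton 0.9 [503.2 195.1] [ 680.3 -446.4]
top carton 0.81 [511.1 236.7] [ 586.8 -462.3]
top carton 0.75 [457.5 228. ] [ 605.5 -343.3]
top carton 0.65 [462.5 182.8] [ 707.9 -355.6]
   reg 0.97 496 539 218 251 998
   reg 0.91 447 485 159 192 652
   reg 0.83 445 485 210 240 806
   reg 0.82 490 532 176 199 833
   reg 0.63 381 406 278 299 441
top pinch_bowl 0.75 [428.8 265. ] [ 522.2 -278.7]
   reg 0.58 419 441 255 277 429
top blue_dish 0.9 [249.1 296.6] [449.2 120. ]
   reg 0.61 235 256 287 308 382
top cork_lid 0.89 [370.9 175.9] [ 722.6 -149.4]
top cork_lid 0.46 [426.5 264.9] [ 522.3 
[... 668 characters left out ...]
69.4 424.7] [ 714.5 -352.8]
scene carton 0.7 [162.1 428.7] [ 585.  -462.2]
scene carton 0.56 [215.7 463.9] [ 690.9 -447.3]
   reg 0.95 194 243 343 398 1812
   reg 0.73 125 184 393 441 2202
   reg 0.67 250 281 382 441 1694
   reg 0.6 180 235 420 479 2145
scene shaker 0.97 [231.  281.7] [ 466.8 -190.8]
   reg 0.75 212 242 244 293 1112
   reg 0.27 369 429 140 192 2135
scene pinch_bowl 0.79 [218.6 326.9] [ 521.1 -276.6]
scene pinch_bowl 0.52 [355.2 205.1] [535.1 123.9]
   reg 0.67 201 229 308 333 589
scene blue_dish 0.85 [322.9 186.8] [450.8 116.7]
   reg 0.81 315 334 171 190 316
scene cork_lid 0.56 [348.  341.5] [ 723.9 -157.1]
   reg 0.7 331 364 321 353 871
   reg 0.57 263 441 140 281 9566
2.2
```

```bash
cat >> h.py <<'E'
from scipy.optimize import minimize
def cyl(r,z0,z1,n=40):
    a=np.linspace(0,2*np.pi,n,endpoint=False); c=np.c_[r*np.cos(a),r*np.sin(a)]
    return np.vstack([np.c_[c,np.full(n,z)] for z in(z0,z1)])
def box(sx,sy,z0,z1): return np.array([[x,y,z] for x in(-sx/2,sx/2) for y in(-sy/2,sy/2) for z in(z0,z1)],float)
M=dict(board=box(240,360,0,12),biscuit_tin=cyl(50,12,62),tub=box(100,100,12,62),can=cyl(31,0,40),jar=cyl(22.3,0,60),
 carton=box(36,60,0,85),shaker=np.vstack([cyl(22,0,88),cyl(11,98,100)]),pinch_bowl=np.vstack([cyl(26,24,25),cyl(14,0,1)]),blue_dish=cyl(24,12,34),cork_lid=cyl(30,0,12))
def place(q,p):
    t=np.radians(p[2]) if len(p)>2 else 0; c,s=np.cos(t),np.sin(t)
    P=M[q]@np.array([[c,s,0],[-s,c,0],[0,0,1]]); P=P+[p[0],p[1],p[3] if len(p)>3 else 0]; return P
def hull(n,q,p): return cv2.convexHull(proj(n,place(q,p)).astype(np.float32))[:,0]
def ren(n,q,p,S=4):
    im=np.zeros((480*S,640*S),np.uint8); h=(hull(n,q,p)+.5)*S-.5
    cv2.fillPoly(im,[np.round(h*16).astype(np.int32)],255,shift=4)
    return cv2.resize(im,(640,480),interpolation=cv2.INTER_AREA)/255.
def fit(q,masks,p0,step):
    def f(p):
        s=0
        for n,m in masks.items():
            r=ren(n,q,p); s+=1-np.minimum(r,m).sum()/np.maximum(r,m).sum()
        return s/len(masks)
    p0=np.array(p0,float); sim=np.vstack([p0]+[p0+np.eye(len(p0))[i]*step[i] for i in range(len(p0))])
    o=minimize(f,p0,method="Nelder-Mead",options=dict(initial_simplex=sim,xatol=.05,fatol=1e-5)); return o.x,o.fun
E
cat > fit0.py <<'E'
from h import *
np.set_printoptions(precision=1,suppress=True)
L=lambda n,q,i=0:np.load(f"/tmp/m_{n}_{q}_{i}.npy").astype(float)
jobs=[("board",L("top","board"),L("scene","board"),(536,124,2)),("biscuit_tin",L("top","biscuit_tin"),L("scene","biscuit_tin"),(580,12)),
("tub",L("top","biscuit_tin",1),L("scene","tub"),(555,256,2)),("can",L("top","can"),None,(455,-344)),("jar",L("top","jar"),L("scene","jar"),(576,-213)),
("shaker",L("top","carton",4),L("scene","shaker"),(467,-193)),("carton",L("top","carton",2),L("scene","carton",0),(608,-346,-30)),
("pinch_bowl",L("top","pinch_bowl"),L("scene","pinch_bowl"),(522,-277)),("blue_dish",L("top","blue_dish"),L("scene","blue_dish"),(450,119)),
("cork_lid",L("top","cork_lid"),L("scene","cork_lid"),(722,-151))]
im={n:viewer.grab_frame(n) for n in C}
for q,mt,ms,p0 in jobs:
    st=[8,8,10][:len(p0)]
    for nm,mk in(("top",{"top":mt}),("scene",{"scene":ms}),("both",{"top":mt,"scene":ms})):
        mk={k:v for k,v in mk.items() if v is not None}
        if not mk: continue
        b=min((fit(q,mk,(p0 if len(p0)<3 else (p0[0],p0[1],a)),st) for a in ([0] if len(p0)<3 else ([-60,-30,0,30,60] if q=="carton" else [2]))),key=lambda x:x[1])
        print(q,nm,b[0],round(b[1],3))
    for n in im:
        cv2.polylines(im[n],[np.round((hull(n,q,b[0]))*16).astype(np.int32)],True,(255,0,255),1,shift=4)
t=im["top"]; cv2.imwrite("pics/f_top.png",cv2.resize(t[150:330,340:550],None,fx=3.3,fy=3.3)); cv2.imwrite("pics/f_topb.png",cv2.resize(t[190:330,150:340],None,fx=4,fy=4))
cv2.imwrite("pics/f_scene.png",cv2.resize(im["scene"][130:470,110:450],None,fx=1.7,fy=1.7))
E
python3 fit0.py
```

```text
Traceback (most recent call last):
  File "fit0.py", line 5, in <module>
    ("tub",L("top","biscuit_tin",1),L("scene","tub"),(555,256,2)),("can",L("top","can"),None,(455,-344)),("jar",L("top","jar"),L("scene","jar"),(576,-213)),
           ~^^^^^^^^^^^^^^^^^^^^^^^
  File "fit0.py", line 3, in <lambda>
    L=lambda n,q,i=0:np.load(f"/tmp/m_{n}_{q}_{i}.npy").astype(float)
                     ~~~~~~~^^^^^^^^^^^^^^^^^^^^^^^^^^^
FileNotFoundError: [Errno 2] No such file or directory: '/tmp/m_top_biscuit_tin_1.npy'
```

```bash
sed -i 's/L("top","biscuit_tin",1)/L("top","tub")/; s/L("top","carton",4)/L("top","shaker")/' fit0.py; python3 fit0.py
```

```text
board top [533.2 130.4   4.7] 0.257
board scene [533. 130.   5.] 0.338
board both [533.6 130.5   4.6] 0.298
biscuit_tin top [578.7  14.9] 0.052
biscuit_tin scene [577.4  14.6] 0.053
biscuit_tin both [578.2  14.4] 0.054
tub top [558.5 253.7   4.5] 0.08
tub scene [555.3 255.7   5.1] 0.065
tub both [556.9 255.3   6.2] 0.077
can top [ 455.3 -342.2] 0.064
can both [ 455.3 -342.2] 0.064
jar top [ 573.9 -210.6] 0.11
jar scene [ 572.3 -212.4] 0.045
jar both [ 573.4 -212.6] 0.091
shaker top [ 472.  -193.4] 0.055
shaker scene [ 469.1 -192.6] 0.05
shaker both [ 471.7 -193.6] 0.067
carton top [ 606.6 -345.9  -28.3] 0.063
carton scene [ 606.1 -347.3  150.3] 0.024
carton both [ 606.1 -346.9  -29.8] 0.05
pinch_bowl top [ 519.2 -276.6] 0.072
pinch_bowl scene [ 520.1 -278.1] 0.051
pinch_bowl both [ 519.7 -277.4] 0.072
blue_dish top [447.4 124.8] 0.108
blue_dish scene [445.7 126.4] 0.231
blue_dish both [447.3 125. ] 0.171
cork_lid top [ 719. -150.] 0.079
cork_lid scene [ 718.9 -152.3] 0.062
cork_lid both [ 719.1 -151.5] 0.079
```

View pics/f_top.png

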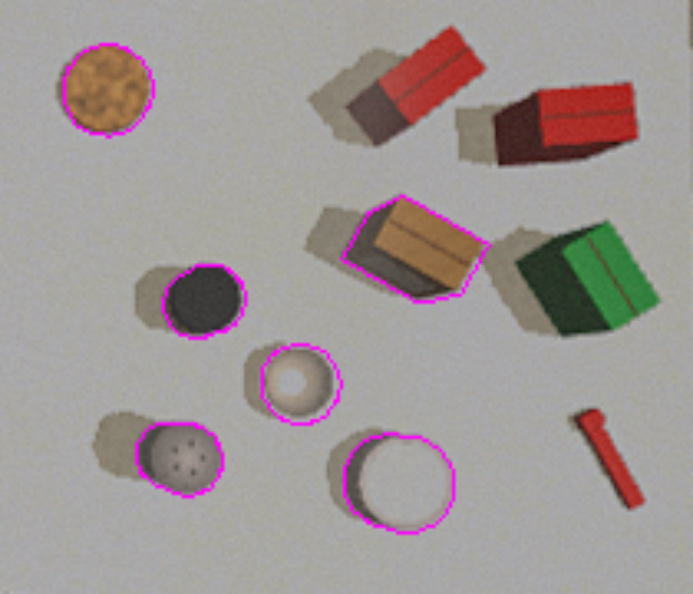

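View pics/f_topb.png

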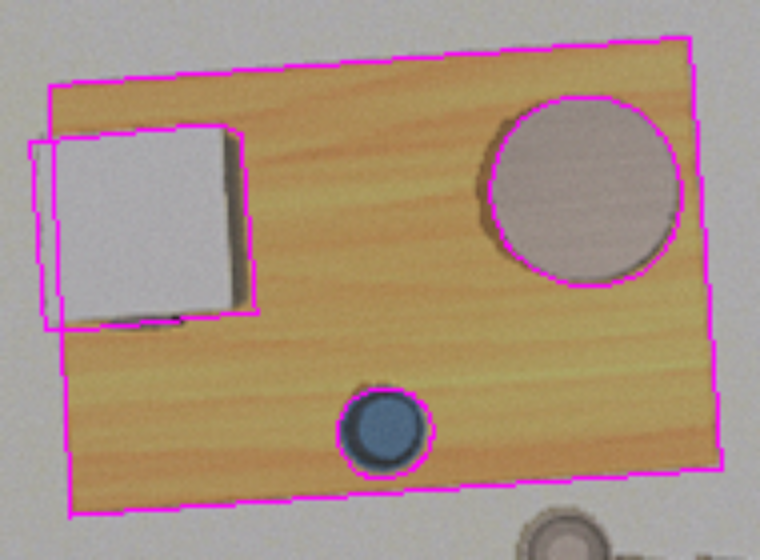

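View pics/f_scene.png

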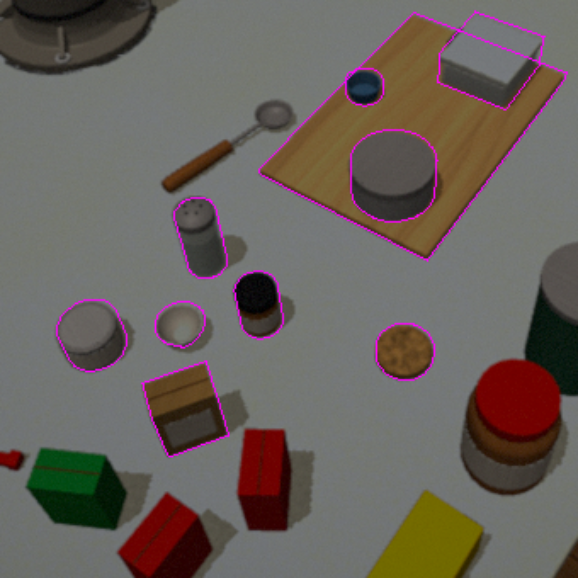

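Both cameras agree within about 2 mm. The board's centre is at (533.6,130.4) with yaw 4.7°. The tin and blue dish measurements match what the board pose predicts. The carton is the brown one: box-shaped candidates are at top (466,224) brown, (519,235) green, and (467,176) and (511,187) red. The enlarged crop confirms brown. I'll move toward the groceries now.

>>> servo_tool([
  {"claw": 8.7,"translation": [1.0,-1.2,0],"roll": -0.02},
  {"claw": 8.7,"translation": [2.0,-2.5,0],"roll": -0.046},
  {"claw": 8.7,"translation": [2.0,-2.5,0],"roll": -0.046},
  {"claw": 8.7,"translation": [2.0,-2.5,0],"roll": -0.046},
  {"claw": 8.7,"translation": [2.0,-2.5,0],"roll": -0.046},
  {"claw": 8.7,"translation": [2.0,-2.5,0],"roll": -0.046},
  {"claw": 8.7,"translation": [2.0,-2.5,0],"roll": -0.046},
  {"claw": 8.7,"translation": [2.0,-2.5,0],"roll": -0.046},
  {"claw": 8.7,"translation": [2.0,-2.5,0],"roll": -0.046},
  {"claw": 8.7,"translation": [2.0,-2.5,0],"roll": -0.046},
  {"claw": 8.7,"translation": [2.0,-2.5,0],"roll": -0.046},
  {"claw": 8.7,"translation": [2.0,-2.5,0],"roll": -0.046},
  {"claw": 8.7,"translation": [2.0,-2.5,0],"roll": -0.046},
  {"claw": 8.7,"translation": [2.0,-2.5,0],"roll": -0.046},
  {"claw": 8.7,"translation": [2.0,-2.5,0],"roll": -0.046},
  {"claw": 8.7,"translation": [2.0,-2.5,0],"roll": -0.046},
  {"claw": 8.7,"translation": [2.0,-2.5,0],"roll": -0.046},
  {"claw": 8.7,"translation": [2.0,-2.5,0],"roll": -0.046},
  {"claw": 8.7,"translation": [2.0,-2.5,0],"roll": -0.046},
  {"claw": 8.7,"translation": [2.0,-2.5,0],"roll": -0.046},
], grip_force=20)

```text
clock: 3.97
tcp_pos: [544.9, 167.5, 222.9]
eef_rot: [[-0.428, 0.904, 0.0], [0.904, 0.428, 0.0], [0.0, 0.0, -1.0]]
ft_force: [0.3, 0.9, -0.4]
finger_gap: 86.8
```

>>> servo_tool([
  {"claw": 8.7,"translation": [0.3,-2.7,0],"roll": -0.05},
  {"claw": 8.7,"translation": [0.3,-2.7,0],"roll": -0.05},
  {"claw": 8.7,"translation": [0.3,-2.7,0],"roll": -0.05},
  {"claw": 8.7,"translation": [0.3,-2.7,0],"roll": -0.05},
  {"claw": 8.7,"translation": [0.3,-2.7,0],"roll": -0.05},
  {"claw": 8.7,"translation": [0.3,-2.7,0],"roll": -0.05},
  {"claw": 8.7,"translation": [0.3,-2.7,0],"roll": -0.05},
  {"claw": 8.7,"translation": [0.3,-2.7,0],"roll": -0.05},
  {"claw": 8.7,"translation": [0.3,-2.7,0],"roll": -0.05},
  {"claw": 8.7,"translation": [0.3,-2.7,0],"roll": -0.05},
  {"claw": 8.7,"translation": [0.3,-2.7,0],"roll": -0.05},
  {"claw": 8.7,"translation": [0.3,-2.7,0],"roll": -0.05},
  {"claw": 8.7,"translation": [0.3,-2.7,0],"roll": -0.05},
  {"claw": 8.7,"translation": [0.3,-2.7,0],"roll": -0.05},
  {"claw": 8.7,"translation": [0.3,-2.7,0],"roll": -0.05},
  {"claw": 8.7,"translation": [0.3,-2.7,0],"roll": -0.05},
  {"claw": 8.7,"translation": [0.3,-2.7,0],"roll": -0.05},
  {"claw": 8.7,"translation": [0.3,-2.7,0],"roll": -0.05},
  {"claw": 8.7,"translation": [0.6,-2.7,0],"roll": -0.05},
  {"claw": 8.7,"translation": [0,0,0],"roll": 0},
])

```text
clock: 5.63
tcp_pos: [601.9, -349.9, 223.0]
eef_rot: [[0.492, 0.871, -0.0], [0.871, -0.492, -0.004], [-0.004, 0.002, -1.0]]
ft_force: [-0.9, -0.1, 0.3]
finger_gap: 86.8
```

Run:
```python
from h import *
s=manip.observe(); print(s["clock"],s["tcp_pos"],np.degrees(np.arctan2(s["eef_rot"][1][1],s["eef_rot"][0][1])),s["joints"])
```

```text
5.6333 [ 601.89416676 -349.85544404  222.99983706] -29.467993540721295 [ -1.56467162  34.42345996  41.09051574  87.91612439 -23.66465913
  66.53581617  14.54852756]
```

>>> servo_tool([
  {"claw": 8.7,"translation": [0.4,0.3,-1.0],"roll": 0},
  {"claw": 8.7,"translation": [0,0,-2.0],"roll": 0},
  {"claw": 8.7,"translation": [0,0,-2.0],"roll": 0},
  {"claw": 8.7,"translation": [0,0,-2.0],"roll": 0},
  {"claw": 8.7,"translation": [0,0,-2.0],"roll": 0},
  {"claw": 8.7,"translation": [0,0,-2.0],"roll": 0},
  {"claw": 8.7,"translation": [0,0,-2.0],"roll": 0},
  {"claw": 8.7,"translation": [0,0,-2.0],"roll": 0},
  {"claw": 8.7,"translation": [0,0,-2.0],"roll": 0},
  {"claw": 8.7,"translation": [0,0,-1.2],"roll": 0},
  {"claw": 8.7,"translation": [0,0,-0.6],"roll": 0},
  {"claw": 8.7,"translation": [0,0,0],"roll": 0},
  {"claw": 8.7,"translation": [0,0,0],"roll": 0},
])

```text
clock: 6.72
tcp_pos: [608.7, -339.6, 35.2]
eef_rot: [[0.483, 0.876, 0.0], [0.876, -0.483, -0.0], [0.0, 0.0, -1.0]]
ft_force: [0.2, -1.0, 0.2]
finger_gap: 87.3
```

Run:
```python
from h import *
for n in("top","scene"):
    f=viewer.grab_frame(n); c=f[150:330,340:550] if n=="top" else f[230:460,110:350]
    cv2.imwrite(f"pics/g1{n}.png",cv2.resize(c,None,fx=2.5,fy=2.5))
```

```text
(no output)
```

View pics/g1scene.png

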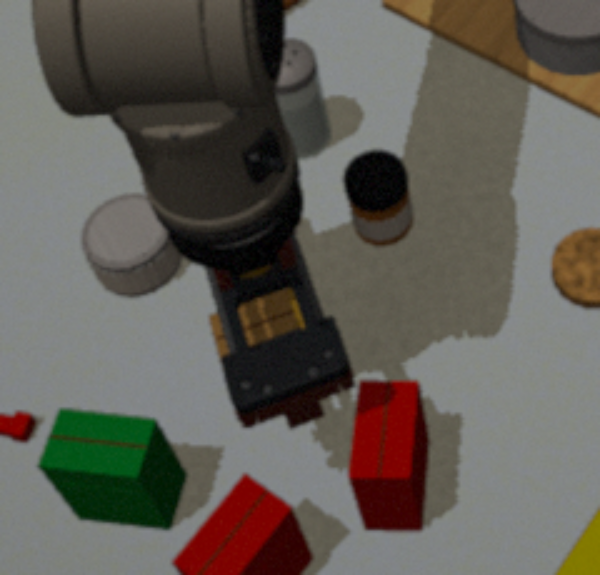

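The jaws straddle the brown carton, but they sit 7 mm off along its width. I'll correct that and close.

>>> servo_tool([
  {"claw": 8.7,"translation": [-0.24,-0.72,0],"roll": 0.006},
  {"claw": 8.7,"translation": [0,0,0],"roll": 0},
  {"claw": 8.7,"translation": [0,0,0],"roll": 0},
  {"claw": 6,"translation": [0,0,0],"roll": 0},
  {"claw": 4.5,"translation": [0,0,0],"roll": 0},
  {"claw": 3.8,"translation": [0,0,0],"roll": 0},
  {"claw": 3.0,"translation": [0,0,0],"roll": 0},
  {"claw": 3.0,"translation": [0,0,0],"roll": 0},
  {"claw": 3.0,"translation": [0,0,0],"roll": 0},
  {"claw": 3.0,"translation": [0,0,0],"roll": 0},
  {"claw": 3.0,"translation": [0,0,0],"roll": 0},
  {"claw": 3.0,"translation": [0,0,0],"roll": 0},
], grip_force=18)

```text
clock: 7.82
tcp_pos: [606.1, -347.1, 34.6]
eef_rot: [[0.478, 0.879, 0.0], [0.879, -0.478, -0.0], [0.0, 0.0, -1.0]]
ft_force: [0.0, 0.3, 1.4]
finger_gap: 36.4
```

>>> servo_tool([
  {"claw": 3.0,"translation": [0,0,0.5],"roll": 0},
  {"claw": 3.0,"translation": [0,0,1.5],"roll": 0},
  {"claw": 3.0,"translation": [0,0,2],"roll": 0},
  {"claw": 3.0,"translation": [0,0,2],"roll": 0},
  {"claw": 3.0,"translation": [0,0,2],"roll": 0},
  {"claw": 3.0,"translation": [0,0,2],"roll": 0},
  {"claw": 3.0,"translation": [0,0,2],"roll": 0},
  {"claw": 3.0,"translation": [0,0.5,1],"roll": 0},
  {"claw": 3.0,"translation": [-0.1,1,0],"roll": 0.02},
  {"claw": 3.0,"translation": [-0.2,2,0],"roll": 0.03},
  {"claw": 3.0,"translation": [-0.2,2,0],"roll": 0.03},
  {"claw": 3.0,"translation": [-0.2,2,0],"roll": 0.03},
  {"claw": 3.0,"translation": [-0.2,2,0],"roll": 0.03},
  {"claw": 3.0,"translation": [-0.2,2,0],"roll": 0.03},
  {"claw": 3.0,"translation": [-0.2,2,0],"roll": 0.03},
  {"claw": 3.0,"translation": [-0.2,2,0],"roll": 0.03},
  {"claw": 3.0,"translation": [-0.2,2,0],"roll": 0.03},
  {"claw": 3.0,"translation": [-0.2,2,0],"roll": 0.03},
  {"claw": 3.0,"translation": [-0.2,2,0],"roll": 0.03},
  {"claw": 3.0,"translation": [-0.2,2,0],"roll": 0.03},
])

```text
clock: 9.48
tcp_pos: [581.7, -109.7, 163.6]
eef_rot: [[0.144, 0.99, -0.002], [0.99, -0.144, 0.001], [0.0, -0.002, -1.0]]
ft_force: [0.9, 0.2, -2.3]
finger_gap: 36.0
```

>>> servo_tool([
  {"claw": 3.0,"translation": [-0.15,2,0],"roll": 0.03},
  {"claw": 3.0,"translation": [-0.15,2,0],"roll": 0.03},
  {"claw": 3.0,"translation": [-0.15,2,0],"roll": 0.03},
  {"claw": 3.0,"translation": [-0.15,2,0],"roll": 0.03},
  {"claw": 3.0,"translation": [-0.15,2,0],"roll": 0.03},
  {"claw": 3.0,"translation": [-0.15,2,0],"roll": 0.03},
  {"claw": 3.0,"translation": [-0.15,2,0],"roll": 0.02},
  {"claw": 3.0,"translation": [-0.15,2,0],"roll": 0},
  {"claw": 3.0,"translation": [-0.1,2,0],"roll": 0},
  {"claw": 3.0,"translation": [0,2,0],"roll": 0},
  {"claw": 3.0,"translation": [0,1.5,0],"roll": 0},
  {"claw": 3.0,"translation": [0,1,0],"roll": 0},
  {"claw": 3.0,"translation": [0,0,0],"roll": 0},
  {"claw": 3.0,"translation": [0,0,0],"roll": 0},
  {"claw": 3.0,"translation": [0,0,0],"roll": 0},
])

```text
clock: 10.73
tcp_pos: [569.7, 111.6, 164.5]
eef_rot: [[-0.051, 0.999, -0.0], [0.999, 0.051, -0.001], [-0.001, -0.0, -1.0]]
ft_force: [-0.5, 0.2, -1.5]
finger_gap: 35.9
```

>>> servo_tool([
  {"claw": 3.0,"translation": [-0.12,1.2,0],"roll": 0.031},
  {"claw": 3.0,"translation": [0,1.0,-1],"roll": 0},
  {"claw": 3.0,"translation": [0,0,-2],"roll": 0},
  {"claw": 3.0,"translation": [0,0,-2],"roll": 0},
  {"claw": 3.0,"translation": [0,0,-2],"roll": 0},
  {"claw": 3.0,"translation": [0,0,-2],"roll": 0},
  {"claw": 3.0,"translation": [0,0,-1.5],"roll": 0},
  {"claw": 3.0,"translation": [0,0,-0.5],"roll": 0},
  {"claw": 3.0,"translation": [0,0,0],"roll": 0},
  {"claw": 3.0,"translation": [0,0,0],"roll": 0},
  {"claw": 3.0,"translation": [0,0,0],"roll": 0},
])

```text
clock: 11.65
tcp_pos: [569.6, 135.3, 55.5]
eef_rot: [[-0.083, 0.997, 0.002], [0.997, 0.083, 0.001], [0.0, 0.002, -1.0]]
ft_force: [-0.0, 0.5, -1.2]
finger_gap: 36.0
```

Run:
```python
from h import *
P={"board":(533.6,130.4,4.7),"carton":(568.5,133.5,4.7,18),"biscuit_tin":(578.3,14.2)}
ims=[]
for n in("top","scene"):
    f=viewer.grab_frame(n)
    f=cv2.resize(f,None,fx=4,fy=4)
    for q,p in P.items(): cv2.polylines(f,[np.round((hull(n,q,p)+.5)*4*16).astype(np.int32)],True,(255,0,255),1,shift=4)
    c=f[190*4:325*4,155*4:345*4] if n=="top" else f[130*4:280*4,260*4:450*4]
    cv2.imwrite(f"pics/p1{n}.png",c)
```

```text
(no output)
```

View pics/p1scene.png

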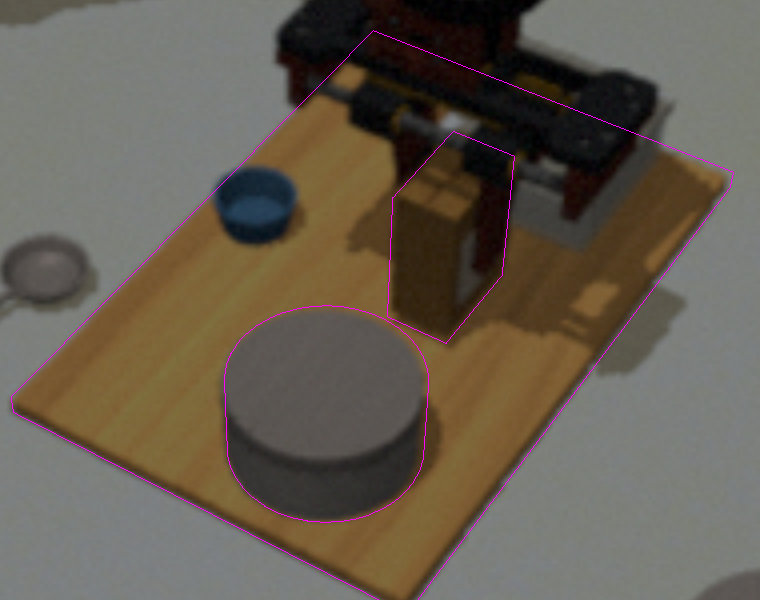

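View pics/p1top.png

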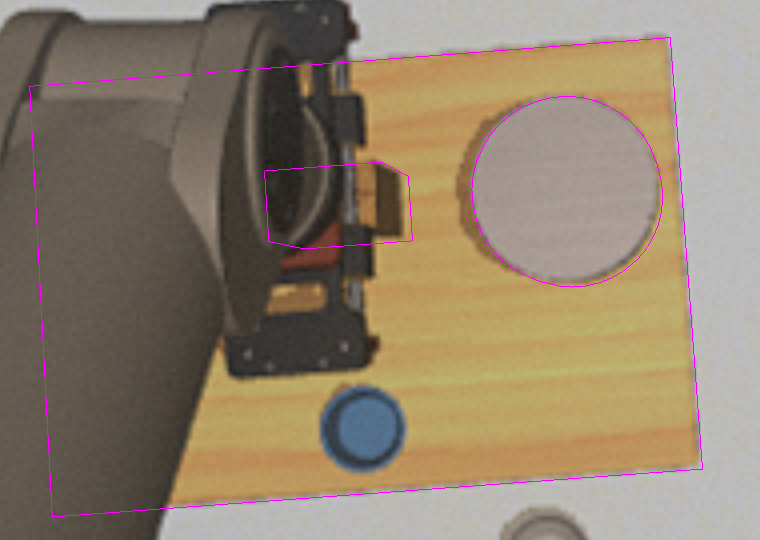

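>>> servo_tool([
  {"claw": 3.0,"translation": [-0.1,-0.25,0],"roll": 0},
  {"claw": 3.0,"translation": [0,0,-0.3],"roll": 0},
  {"claw": 3.0,"translation": [0,0,-0.3],"roll": 0},
  {"claw": 3.0,"translation": [0,0,-0.2],"roll": 0},
  {"claw": 3.0,"translation": [0,0,0],"roll": 0},
  {"claw": 3.0,"translation": [0,0,0],"roll": 0},
  {"claw": 3.0,"translation": [0,0,0],"roll": 0},
])

```text
clock: 12.33
tcp_pos: [567.7, 132.4, 46.5]
eef_rot: [[-0.083, 0.997, -0.0], [0.997, 0.083, -0.0], [-0.0, -0.0, -1.0]]
ft_force: [-0.9, 0.2, -0.9]
finger_gap: 36.1
```

>>> servo_tool([
  {"claw": 3.0,"translation": [0,0,-0.05],"roll": 0},
  {"claw": 3.0,"translation": [0,0,0],"roll": 0},
  {"claw": 3.7,"translation": [0,0,0],"roll": 0},
  {"claw": 4.0,"translation": [0,0,0],"roll": 0},
  {"claw": 5.0,"translation": [0,0,0],"roll": 0},
  {"claw": 6.5,"translation": [0,0,0],"roll": 0},
  {"claw": 8.0,"translation": [0,0,0],"roll": 0},
  {"claw": 8.0,"translation": [0,0,0],"roll": 0},
  {"claw": 8.0,"translation": [0,0,1],"roll": 0},
  {"claw": 8.0,"translation": [0,0,2],"roll": 0},
  {"claw": 8.0,"translation": [0,0,2.5],"roll": 0},
  {"claw": 8.0,"translation": [0,0,2.5],"roll": 0},
  {"claw": 8.0,"translation": [0,0,2.5],"roll": 0},
  {"claw": 8.0,"translation": [0,0,2.5],"roll": 0},
  {"claw": 8.0,"translation": [0,-2,0],"roll": 0},
  {"claw": 8.0,"translation": [0,-2.5,0],"roll": -0.03},
  {"claw": 8.0,"translation": [0,-2.5,0],"roll": -0.03},
  {"claw": 8.0,"translation": [0,-2.5,0],"roll": -0.03},
  {"claw": 8.0,"translation": [0,-2.5,0],"roll": -0.03},
  {"claw": 8.0,"translation": [0,-2.5,0],"roll": -0.03},
])

```text
clock: 14.0
tcp_pos: [567.7, -13.8, 177.0]
eef_rot: [[0.069, 0.998, 0.001], [0.998, -0.069, 0.0], [0.0, 0.001, -1.0]]
ft_force: [-0.4, -0.8, 0.4]
finger_gap: 80.2
```

>>> servo_tool([
  {"claw": 8.0,"translation": [-0.6,-1.9,0],"roll": -0.04},
  {"claw": 8.0,"translation": [-0.6,-1.9,0],"roll": -0.04},
  {"claw": 8.0,"translation": [-0.6,-1.9,0],"roll": -0.04},
  {"claw": 8.0,"translation": [-0.6,-1.9,0],"roll": -0.04},
  {"claw": 8.0,"translation": [-0.6,-1.9,0],"roll": -0.04},
  {"claw": 8.0,"translation": [-0.6,-1.9,0],"roll": -0.04},
  {"claw": 8.0,"translation": [-0.6,-1.9,0],"roll": -0.04},
  {"claw": 8.0,"translation": [-0.6,-1.9,0],"roll": -0.04},
  {"claw": 8.0,"translation": [-0.6,-1.9,0],"roll": -0.04},
  {"claw": 8.0,"translation": [-0.6,-1.9,0],"roll": -0.04},
  {"claw": 8.0,"translation": [-0.6,-1.9,0],"roll": -0.04},
  {"claw": 8.0,"translation": [-0.6,-1.9,0],"roll": -0.04},
  {"claw": 8.0,"translation": [-0.6,-1.9,0],"roll": -0.04},
  {"claw": 8.0,"translation": [-0.6,-1.9,0],"roll": -0.04},
  {"claw": 8.0,"translation": [-0.6,-1.9,0],"roll": -0.04},
  {"claw": 8.0,"translation": [-0.6,-1.9,0],"roll": -0.04},
  {"claw": 8.0,"translation": [-0.6,-1.5,0],"roll": -0.04},
  {"claw": 8.0,"translation": [0,0,0],"roll": -0.04},
  {"claw": 8.0,"translation": [0,0,0],"roll": 0},
  {"claw": 8.0,"translation": [0,0,0],"roll": 0},
])

```text
clock: 15.67
tcp_pos: [465.4, -331.9, 176.0]
eef_rot: [[0.708, 0.706, -0.0], [0.706, -0.708, 0.0], [-0.0, -0.0, -1.0]]
ft_force: [0.9, 0.2, -0.5]
finger_gap: 79.7
```

```bash
cat > view.py <<'E'
import sys
from h import *
def show(P,tag,masks=()):
    for n in("top","scene"):
        f=viewer.grab_frame(n); f=cv2.resize(f,None,fx=4,fy=4)
        for q,p in P.items(): cv2.polylines(f,[np.round((hull(n,q,p)+.5)*4*16).astype(np.int32)],True,(255,0,255),1,shift=4)
        c=f[190*4:325*4,155*4:345*4] if n=="top" else f[130*4:280*4,260*4:450*4]
        cv2.imwrite(f"pics/{tag}{n}.png",c)
def remeasure(q,p0,st,shift=None):
    for n in("top","scene"):
        viewer.grab_frame(n)
        for r in viewer.regions_of(n,q)[:4]:
            m=r["pixels"].astype(float); ys,xs=np.nonzero(m)
            h=hull(n,q,p0).mean(0)
            if np.hypot(xs.mean()-h[0],ys.mean()-h[1])>12: continue
            # z-offset fixed via closure
            o=fit(q,{n:m},p0,st); print(n,q,round(r["score"],2),np.round(o[0],1),round(o[1],3))
E
python3 - <<'E'
from view import *
show({"board":(533.6,130.4,4.7),"carton":(568.5,133.5,4.7,12),"biscuit_tin":(578.3,14.2)},"p2")
s=manip.observe();print(s["tcp_pos"],np.degrees(np.arctan2(s["eef_rot"][1][1],s["eef_rot"][0][1])),s["joints"])
M["carton"]=box(36,60,12,97)
remeasure("carton",(568.5,133.5,4.7),[6,6,6])
M["can"]=cyl(31,0,40)
remeasure("can",(455,-342),[6,6])
E
```

```text
[ 465.96024971 -331.13878596  176.00436846] -45.00710159523383 [ -6.35770756  26.55824994  47.21165737 108.52178566 -23.59310093
  55.12207507   6.68341579]
top carton 0.71 [568.3 133.6   4.1] 0.11
scene carton 0.68 [567.6 132.3   7.3] 0.057
top can 0.74 [ 456.9 -339.6] 0.364
```

View pics/p2top.png

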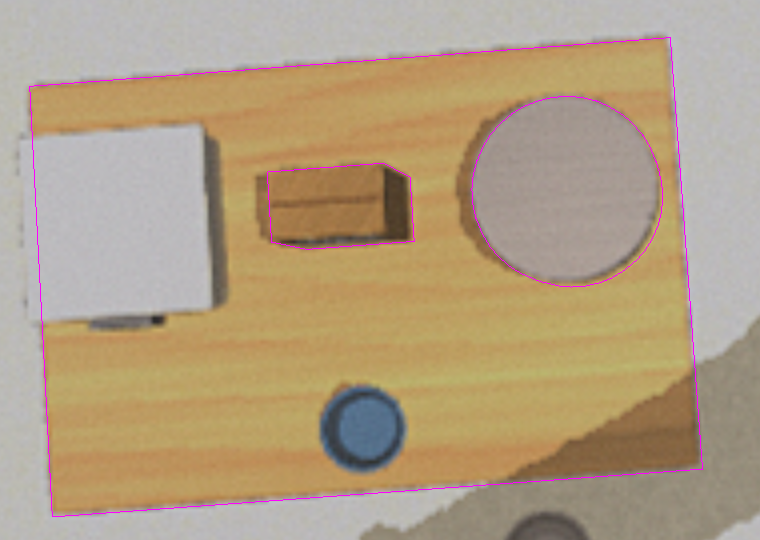

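View pics/p2scene.png

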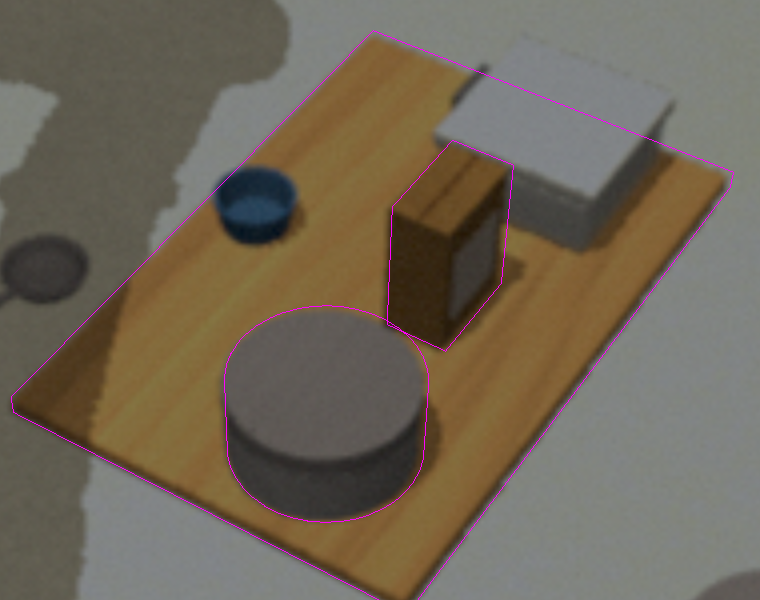

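The carton stands at its place. The outlines agree within about 1 px in both views. Now the can.

>>> servo_tool([
  {"claw": 8.7,"translation": [-0.5,-0.5,-1],"roll": 0},
  {"claw": 8.7,"translation": [-0.6,-0.6,-2],"roll": 0},
  {"claw": 8.7,"translation": [0,0,-2],"roll": 0},
  {"claw": 8.7,"translation": [0,0,-2],"roll": 0},
  {"claw": 8.7,"translation": [0,0,-2],"roll": 0},
  {"claw": 8.7,"translation": [0,0,-2],"roll": 0},
  {"claw": 8.7,"translation": [0,0,0],"roll": 0},
  {"claw": 8.7,"translation": [0,0,0],"roll": 0},
  {"claw": 8.7,"translation": [0,0,0],"roll": 0},
])

```text
clock: 16.92
tcp_pos: [454.7, -343.3, 66.8]
eef_rot: [[0.709, 0.706, 0.0], [0.706, -0.709, -0.001], [-0.0, 0.001, -1.0]]
ft_force: [1.2, -0.4, -0.6]
finger_gap: 87.0
```

Run:
```python
from h import *
for n in("top","scene"):
    f=viewer.grab_frame(n); c=f[230:350,390:530] if n=="top" else f[230:380,110:290]
    cv2.imwrite(f"pics/g2{n}.png",cv2.resize(c,None,fx=4,fy=4))
```

```text
(no output)
```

View pics/g2scene.png

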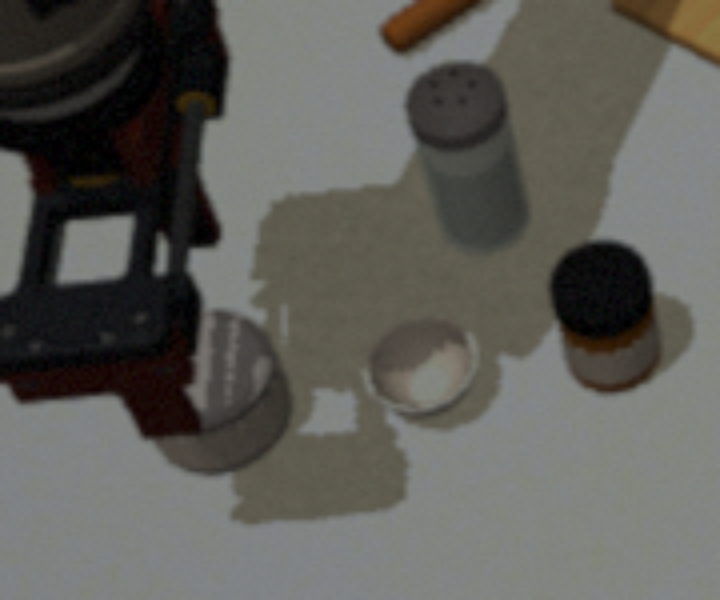

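Aligned with the can and clear of the bowl. I'll descend and close.

>>> servo_tool([
  {"claw": 8.7,"translation": [0.05,0.1,-1.5],"roll": 0},
  {"claw": 8.7,"translation": [0,0,-2],"roll": 0},
  {"claw": 8.7,"translation": [0,0,-1.5],"roll": 0},
  {"claw": 8.7,"translation": [0,0,-0.8],"roll": 0},
  {"claw": 8.7,"translation": [0,0,0],"roll": 0},
  {"claw": 7.5,"translation": [0,0,0],"roll": 0},
  {"claw": 6.8,"translation": [0,0,0],"roll": 0},
  {"claw": 6.4,"translation": [0,0,0],"roll": 0},
  {"claw": 5.6,"translation": [0,0,0],"roll": 0},
  {"claw": 5.6,"translation": [0,0,0],"roll": 0},
  {"claw": 5.6,"translation": [0,0,0],"roll": 0},
  {"claw": 5.6,"translation": [0,0,0],"roll": 0},
  {"claw": 5.6,"translation": [0,0,0],"roll": 0},
], grip_force=20)

```text
clock: 18.1
tcp_pos: [456.0, -342.1, 9.0]
eef_rot: [[0.708, 0.706, 0.002], [0.706, -0.708, -0.001], [0.001, 0.002, -1.0]]
ft_force: [-0.1, 0.6, 5.9]
finger_gap: 61.9
```

>>> servo_tool([
  {"claw": 5.6,"translation": [0,0,0.5],"roll": 0},
  {"claw": 5.6,"translation": [0,0,1.5],"roll": 0},
  {"claw": 5.6,"translation": [0,0,2],"roll": 0},
  {"claw": 5.6,"translation": [0,0,2],"roll": 0},
  {"claw": 5.6,"translation": [0,0,2],"roll": 0},
  {"claw": 5.6,"translation": [0,0,2],"roll": 0},
  {"claw": 5.6,"translation": [0,0,2],"roll": 0},
  {"claw": 5.6,"translation": [0.3,1,1],"roll": 0},
  {"claw": 5.6,"translation": [0.6,1.8,0],"roll": 0.04},
  {"claw": 5.6,"translation": [0.7,2,0],"roll": 0.044},
  {"claw": 5.6,"translation": [0.7,2,0],"roll": 0.044},
  {"claw": 5.6,"translation": [0.7,2,0],"roll": 0.044},
  {"claw": 5.6,"translation": [0.7,2,0],"roll": 0.044},
  {"claw": 5.6,"translation": [0.7,2,0],"roll": 0.044},
  {"claw": 5.6,"translation": [0.7,2,0],"roll": 0.044},
  {"claw": 5.6,"translation": [0.7,2,0],"roll": 0.044},
  {"claw": 5.6,"translation": [0.7,2,0],"roll": 0.044},
  {"claw": 5.6,"translation": [0.7,2,0],"roll": 0.044},
  {"claw": 5.6,"translation": [0.7,2,0],"roll": 0.044},
  {"claw": 5.6,"translation": [0.7,2,0],"roll": 0.044},
])

```text
clock: 19.77
tcp_pos: [540.7, -92.5, 138.0]
eef_rot: [[0.258, 0.966, -0.001], [0.966, -0.258, 0.0], [-0.0, -0.001, -1.0]]
ft_force: [0.4, 0.5, -1.9]
finger_gap: 61.5
```

>>> servo_tool([
  {"claw": 5.6,"translation": [0.7,2,0],"roll": 0.044},
  {"claw": 5.6,"translation": [0.7,2,0],"roll": 0.044},
  {"claw": 5.6,"translation": [0.7,2,0],"roll": 0.044},
  {"claw": 5.6,"translation": [0.7,2,0],"roll": 0.044},
  {"claw": 5.6,"translation": [0.6,1.5,0],"roll": 0.044},
  {"claw": 5.6,"translation": [0,1,0],"roll": 0.03},
  {"claw": 5.6,"translation": [0,0,0],"roll": 0},
  {"claw": 5.6,"translation": [0,0,0],"roll": 0},
  {"claw": 5.6,"translation": [0,0,0],"roll": 0},
])

```text
clock: 20.52
tcp_pos: [574.8, 9.9, 138.2]
eef_rot: [[0.015, 1.0, -0.0], [1.0, -0.015, -0.001], [-0.001, -0.0, -1.0]]
ft_force: [-0.1, -0.7, -1.6]
finger_gap: 61.7
```

>>> servo_tool([
  {"claw": 5.6,"translation": [0.35,0.43,-1],"roll": 0},
  {"claw": 5.6,"translation": [0,0,-1.5],"roll": 0},
  {"claw": 5.6,"translation": [0,0,-1.5],"roll": 0},
  {"claw": 5.6,"translation": [0,0,-1.0],"roll": 0},
  {"claw": 5.6,"translation": [0,0,-0.8],"roll": 0},
  {"claw": 5.6,"translation": [0,0,0],"roll": 0},
  {"claw": 5.6,"translation": [0,0,0],"roll": 0},
  {"claw": 5.6,"translation": [0,0,0],"roll": 0},
])

```text
clock: 21.18
tcp_pos: [579.3, 15.5, 80.7]
eef_rot: [[0.014, 1.0, 0.001], [1.0, -0.014, -0.0], [0.0, 0.001, -1.0]]
ft_force: [0.1, -0.6, -1.6]
finger_gap: 61.5
```

Run:
```python
from view import *
z=manip.observe()["tcp_pos"][2]-9
M["can"]=cyl(31,z,z+40); print(z)
show({"carton":(568.5,133.5,4.7,12),"biscuit_tin":(578.3,14.2),"can":(578.3,14.2)},"p3")
remeasure("can",(578.3,14.2),[6,6])
```

```text
71.6680599359517
scene can 0.96 [577.6  15. ] 0.24
```

View pics/p3top.png

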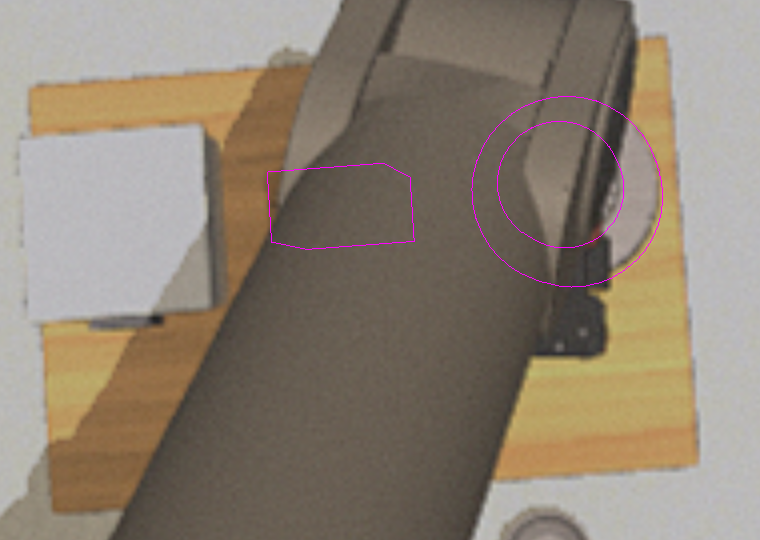

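View pics/p3scene.png

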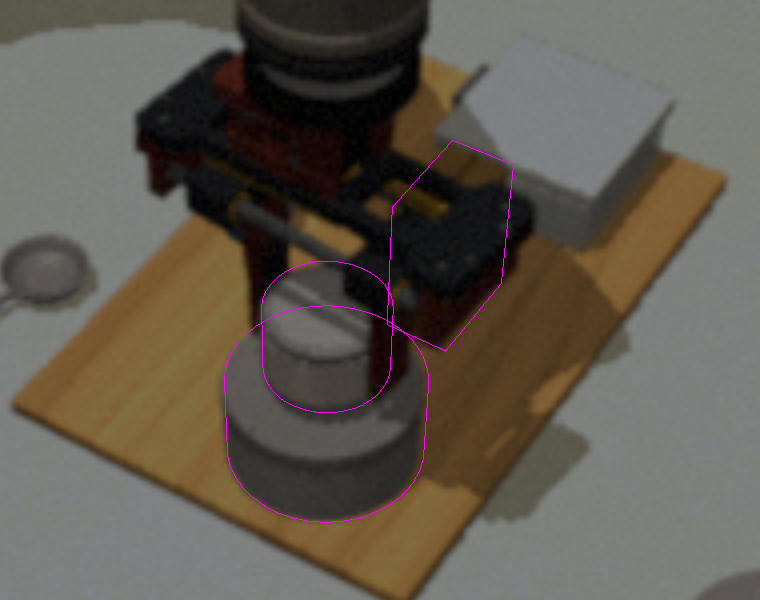

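>>> servo_tool([
  {"claw": 5.6,"translation": [-0.05,-0.08,-0.3],"roll": 0},
  {"claw": 5.6,"translation": [0,0,-0.3],"roll": 0},
  {"claw": 5.6,"translation": [0,0,-0.3],"roll": 0},
  {"claw": 5.6,"translation": [0,0,-0.05],"roll": 0},
  {"claw": 5.6,"translation": [0,0,0],"roll": 0},
  {"claw": 5.6,"translation": [0,0,0],"roll": 0},
  {"claw": 5.6,"translation": [0,0,0],"roll": 0},
])

```text
clock: 22.07
tcp_pos: [578.2, 14.9, 70.7]
eef_rot: [[0.013, 1.0, -0.0], [1.0, -0.013, 0.0], [0.0, -0.0, -1.0]]
ft_force: [-1.6, -0.2, 4.4]
finger_gap: 62.1
```

>>> servo_tool([
  {"claw": 6.3,"translation": [0,0,0],"roll": 0},
  {"claw": 6.6,"translation": [0,0,0],"roll": 0},
  {"claw": 7.5,"translation": [0,0,0],"roll": 0},
  {"claw": 8.6,"translation": [0,0,0],"roll": 0},
  {"claw": 8.6,"translation": [0,0,0],"roll": 0},
  {"claw": 8.6,"translation": [0,0,0.5],"roll": 0},
  {"claw": 8.6,"translation": [0,0,1.5],"roll": 0},
  {"claw": 8.6,"translation": [0,0,2],"roll": 0},
  {"claw": 8.6,"translation": [0,0,2],"roll": 0},
  {"claw": 8.6,"translation": [0,0,2],"roll": 0},
  {"claw": 8.0,"translation": [0,-1,2],"roll": 0},
  {"claw": 7.0,"translation": [0,-2,0],"roll": -0.06},
  {"claw": 6.5,"translation": [0,-2,0],"roll": -0.1},
  {"claw": 6.5,"translation": [0,-2,0],"roll": -0.1},
  {"claw": 6.5,"translation": [0,-2,0],"roll": -0.1},
  {"claw": 6.5,"translation": [0,-2,0],"roll": -0.1},
  {"claw": 6.5,"translation": [0,-2,0],"roll": -0.1},
  {"claw": 6.5,"translation": [0,-2,0],"roll": -0.1},
  {"claw": 6.5,"translation": [0,-2,0],"roll": -0.1},
  {"claw": 6.5,"translation": [0,-2,0],"roll": -0.1},
])

```text
clock: 23.73
tcp_pos: [577.7, -176.9, 170.4]
eef_rot: [[0.771, 0.637, -0.0], [0.637, -0.771, -0.0], [-0.0, 0.0, -1.0]]
ft_force: [0.2, -0.1, -0.0]
finger_gap: 64.8
```

>>> servo_tool([
  {"claw": 6.5,"translation": [0,-2,0],"roll": -0.1},
  {"claw": 6.5,"translation": [0,-1.5,0],"roll": -0.1},
  {"claw": 6.5,"translation": [0,-0.2,0],"roll": -0.1},
  {"claw": 6.5,"translation": [0,0,0],"roll": -0.1},
  {"claw": 6.5,"translation": [0,0,0],"roll": -0.1},
  {"claw": 6.5,"translation": [0,0,0],"roll": 0},
  {"claw": 6.5,"translation": [0,0,0],"roll": 0},
])

```text
clock: 24.32
tcp_pos: [577.8, -212.6, 170.3]
eef_rot: [[0.98, 0.198, -0.001], [0.198, -0.98, -0.001], [-0.001, 0.0, -1.0]]
ft_force: [-0.3, 0.4, 0.0]
finger_gap: 64.8
```

Run:
```python
from view import *
M["can"]=cyl(31,62,102)
show({"carton":(568.5,133.5,4.7,12),"biscuit_tin":(578.3,14.2),"can":(578.3,14.2)},"p4")
remeasure("can",(578.3,14.2),[6,6]); remeasure("biscuit_tin",(578.3,14.2),[6,6])
s=manip.observe();print(s["tcp_pos"],np.degrees(np.arctan2(s["eef_rot"][1][1],s["eef_rot"][0][1])),s["joints"])
```

```text
top can 0.59 [578.1  14.5] 0.042
scene can 0.77 [577.8  13.4] 0.07
top biscuit_tin 0.78 [579.   14.6] 0.429
scene biscuit_tin 0.91 [577.8  14.1] 0.391
[ 578.30708759 -212.05255414  170.71771122] -78.6520149418003 [-22.92097867  34.4924186   53.74733714 102.96744297 -32.11221514
  59.24826161 -35.4442379 ]
```

View pics/p4top.png

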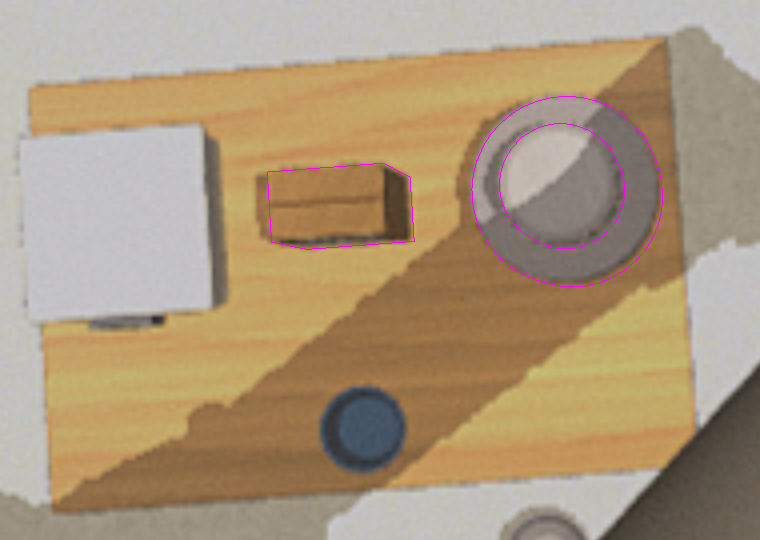

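View pics/p4scene.png

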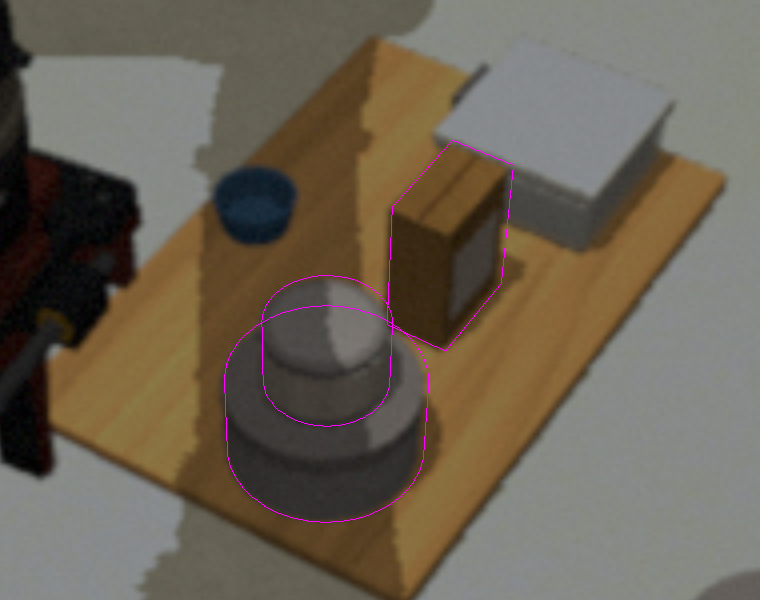

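The can is centred on the tin in both views, within about 1 mm. Next is the jar.

>>> servo_tool([
  {"claw": 7.5,"translation": [-0.48,0.03,-1],"roll": 0},
  {"claw": 7.5,"translation": [0,0,-2],"roll": 0},
  {"claw": 7.5,"translation": [0,0,-2],"roll": 0},
  {"claw": 7.5,"translation": [0,0,-2],"roll": 0},
  {"claw": 7.5,"translation": [0,0,-2],"roll": 0},
  {"claw": 7.5,"translation": [0,0,0],"roll": 0},
  {"claw": 7.5,"translation": [0,0,0],"roll": 0},
])

```text
clock: 25.4
tcp_pos: [572.3, -211.6, 79.7]
eef_rot: [[0.981, 0.196, -0.003], [0.196, -0.981, 0.0], [-0.002, -0.001, -1.0]]
ft_force: [0.3, -0.1, 0.4]
finger_gap: 75.2
```

Run:
```python
from h import *
f=viewer.grab_frame("scene"); c=f[230:380,150:330]
cv2.imwrite(f"pics/g3scene.png",cv2.resize(c,None,fx=4,fy=4))
```

```text
(no output)
```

View pics/g3scene.png

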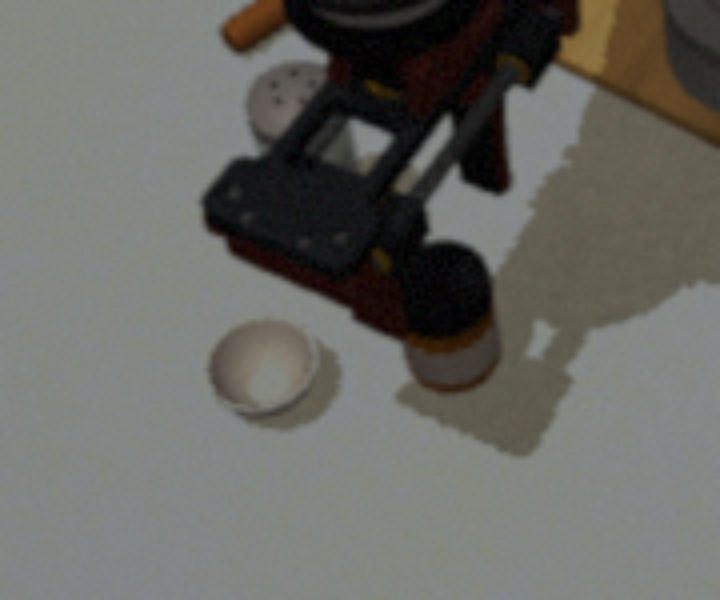

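>>> servo_tool([
  {"claw": 7.0,"translation": [0.1,0,-1.5],"roll": 0},
  {"claw": 7.0,"translation": [0,0,-2],"roll": 0},
  {"claw": 7.0,"translation": [0,0,-2],"roll": 0},
  {"claw": 7.0,"translation": [0,0,-1.0],"roll": 0},
  {"claw": 7.0,"translation": [0,0,-0.4],"roll": 0},
  {"claw": 6.0,"translation": [0,0,0],"roll": 0},
  {"claw": 5.2,"translation": [0,0,0],"roll": 0},
  {"claw": 4.7,"translation": [0,0,0],"roll": 0},
  {"claw": 3.8,"translation": [0,0,0],"roll": 0},
  {"claw": 3.8,"translation": [0,0,0],"roll": 0},
  {"claw": 3.8,"translation": [0,0,0],"roll": 0},
  {"claw": 3.8,"translation": [0,0,0],"roll": 0},
  {"claw": 3.8,"translation": [0,0,0],"roll": 0},
], grip_force=18)

```text
clock: 26.53
tcp_pos: [575.2, -212.1, 12.6]
eef_rot: [[0.981, 0.196, 0.001], [0.196, -0.981, -0.0], [0.001, 0.001, -1.0]]
ft_force: [-0.9, 0.3, 6.1]
finger_gap: 44.6
```

>>> servo_tool([
  {"claw": 3.8,"translation": [0,0,0.5],"roll": 0},
  {"claw": 3.8,"translation": [0,0,1.5],"roll": 0},
  {"claw": 3.8,"translation": [0,0,2],"roll": 0},
  {"claw": 3.8,"translation": [0,0,2],"roll": 0},
  {"claw": 3.8,"translation": [0,0,2],"roll": 0},
  {"claw": 3.8,"translation": [0,0,2],"roll": 0},
  {"claw": 3.8,"translation": [0,0,2],"roll": 0},
  {"claw": 3.8,"translation": [0,0,2],"roll": 0},
  {"claw": 3.8,"translation": [0,0.5,1],"roll": 0},
  {"claw": 3.8,"translation": [0,1.5,0],"roll": 0.05},
  {"claw": 3.8,"translation": [0,2,0],"roll": 0.1},
  {"claw": 3.8,"translation": [0,2,0],"roll": 0.1},
  {"claw": 3.8,"translation": [0,2,0],"roll": 0.1},
  {"claw": 3.8,"translation": [0,2,0],"roll": 0.1},
  {"claw": 3.8,"translation": [0,2,0],"roll": 0.1},
  {"claw": 3.8,"translation": [0,2,0],"roll": 0.1},
  {"claw": 3.8,"translation": [0,2,0],"roll": 0.1},
  {"claw": 3.8,"translation": [0,2,0],"roll": 0.1},
  {"claw": 3.8,"translation": [0,2,0],"roll": 0.1},
  {"claw": 3.8,"translation": [0,1.5,0],"roll": 0.1},
])

```text
clock: 28.2
tcp_pos: [573.2, 7.1, 160.5]
eef_rot: [[0.307, 0.952, -0.002], [0.952, -0.307, 0.001], [0.0, -0.002, -1.0]]
ft_force: [0.7, 0.2, -0.1]
finger_gap: 44.6
```

>>> servo_tool([
  {"claw": 3.8,"translation": [0.1,0.8,0],"roll": 0.05},
  {"claw": 3.8,"translation": [0,0,0],"roll": 0},
  {"claw": 3.8,"translation": [0,0,0],"roll": 0},
  {"claw": 3.8,"translation": [0,0,0],"roll": 0},
])

```text
clock: 28.53
tcp_pos: [574.8, 10.9, 161.2]
eef_rot: [[0.271, 0.963, -0.001], [0.963, -0.271, -0.0], [-0.001, -0.001, -1.0]]
ft_force: [0.2, 0.3, -0.4]
finger_gap: 44.6
```

>>> servo_tool([
  {"claw": 3.8,"translation": [0.33,0.33,-0.8],"roll": 0},
  {"claw": 3.8,"translation": [0,0,-1.2],"roll": 0},
  {"claw": 3.8,"translation": [0,0,-1.0],"roll": 0},
  {"claw": 3.8,"translation": [0,0,-0.5],"roll": 0},
  {"claw": 3.8,"translation": [0,0,0],"roll": 0},
  {"claw": 3.8,"translation": [0,0,0],"roll": 0},
  {"claw": 3.8,"translation": [0,0,0],"roll": 0},
])

```text
clock: 29.12
tcp_pos: [579.0, 14.2, 126.8]
eef_rot: [[0.27, 0.963, 0.0], [0.963, -0.27, -0.0], [-0.0, 0.0, -1.0]]
ft_force: [-0.2, -0.0, -0.9]
finger_gap: 44.2
```

Run:
```python
from view import *
z=manip.observe()["tcp_pos"][2]-12.6
M["jar"]=cyl(22.3,z,z+60); M["can"]=cyl(31,62,102); print(z)
show({"biscuit_tin":(578.3,14.2),"can":(578.,14.),"jar":(578.,14.)},"p5")
remeasure("jar",(578.3,14.2),[6,6])
```

```text
114.1673579293224
scene jar 0.7 [576.2   7.9] 0.438
```

View pics/p5scene.png

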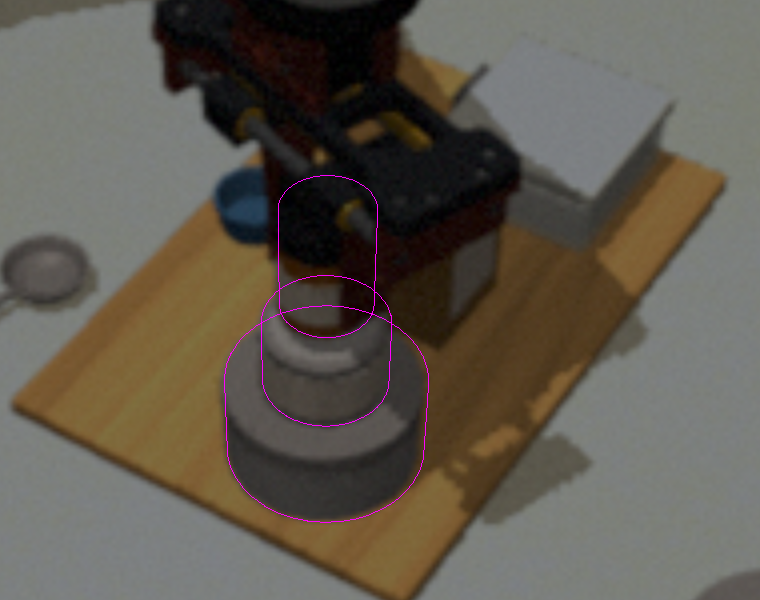

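View pics/p5top.png

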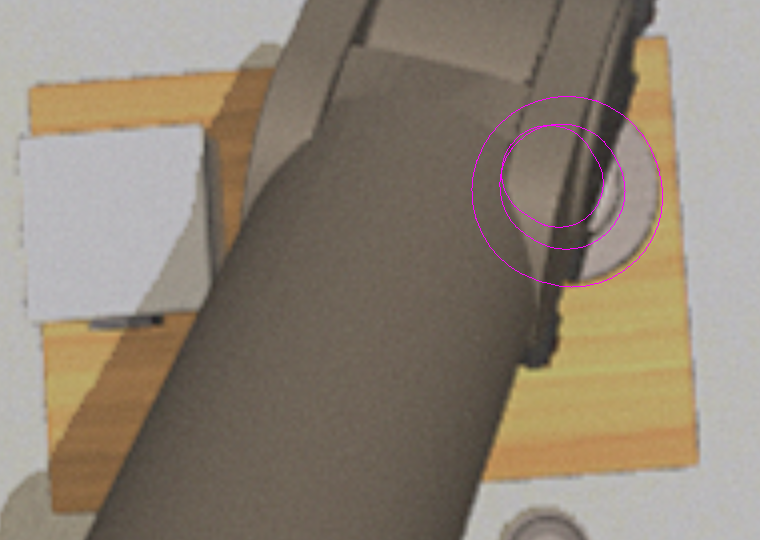

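Run:
```python
from view import *
f=viewer.grab_frame("scene"); f=cv2.resize(f,None,fx=10,fy=10,interpolation=cv2.INTER_CUBIC)
M["jar"]=cyl(22.,114.2,174)
cv2.polylines(f,[np.round((hull("scene","jar",(578,14))+.5)*10*16).astype(np.int32)],True,(255,0,255),1,shift=4)
f=np.clip(f[1750:2330,3150:3750].astype(float)*1.8,0,255)
cv2.imwrite("pics/z5.png",f)
```

```text
[ WARN:0@1.559] global loadsave.cpp:1063 imwrite_ Unsupported depth image for selected encoder is fallbacked to CV_8U.
```

View pics/z5.png

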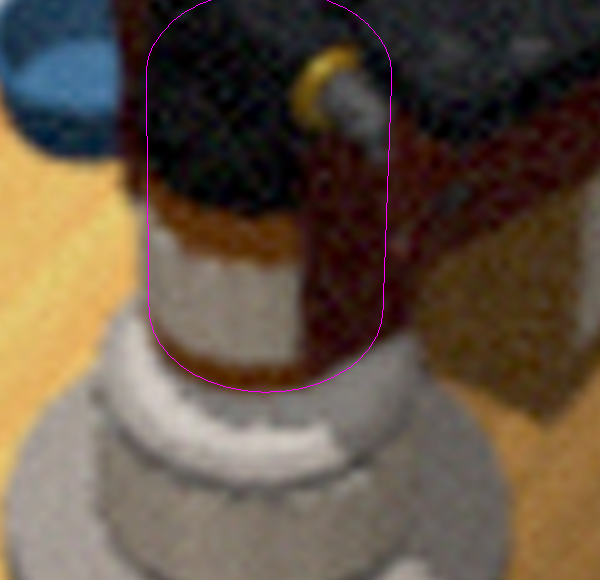

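>>> servo_tool([
  {"claw": 3.8,"translation": [0,0,-0.4],"roll": 0},
  {"claw": 3.8,"translation": [0,0,-0.4],"roll": 0},
  {"claw": 3.8,"translation": [0,0,-0.2],"roll": 0},
  {"claw": 3.8,"translation": [0,0,-0.1],"roll": 0},
  {"claw": 3.8,"translation": [0,0,0],"roll": 0},
  {"claw": 3.8,"translation": [0,0,0],"roll": 0},
  {"claw": 3.8,"translation": [0,0,0],"roll": 0},
])

```text
clock: 30.05
tcp_pos: [578.9, 14.5, 115.7]
eef_rot: [[0.27, 0.963, 0.0], [0.963, -0.27, -0.0], [0.0, 0.0, -1.0]]
ft_force: [-0.4, -0.1, -1.4]
finger_gap: 44.8
```

>>> servo_tool([
  {"claw": 3.8,"translation": [-0.05,-0.03,-0.1],"roll": 0},
  {"claw": 3.8,"translation": [0,0,-0.05],"roll": 0},
  {"claw": 3.8,"translation": [0,0,0],"roll": 0},
  {"claw": 3.8,"translation": [0,0,0],"roll": 0},
])

```text
clock: 30.38
tcp_pos: [578.4, 14.1, 114.6]
eef_rot: [[0.27, 0.963, 0.0], [0.963, -0.27, 0.0], [0.0, 0.0, -1.0]]
ft_force: [-2.1, -0.9, 3.0]
finger_gap: 44.4
```

>>> servo_tool([
  {"claw": 4.6,"translation": [0,0,0],"roll": 0},
  {"claw": 4.9,"translation": [0,0,0],"roll": 0},
  {"claw": 5.6,"translation": [0,0,0],"roll": 0},
  {"claw": 6.6,"translation": [0,0,0],"roll": 0},
  {"claw": 7.0,"translation": [0,0,0],"roll": 0},
  {"claw": 7.0,"translation": [0,0,0],"roll": 0},
  {"claw": 7.0,"translation": [0,0,0.5],"roll": 0},
  {"claw": 7.0,"translation": [0,0,1.5],"roll": 0},
  {"claw": 7.0,"translation": [0,0,2],"roll": 0},
  {"claw": 7.0,"translation": [0,0,2],"roll": 0},
  {"claw": 7.0,"translation": [0,0,2],"roll": 0},
  {"claw": 7.0,"translation": [0,0,2],"roll": 0},
  {"claw": 7.0,"translation": [-0.8,-1.5,0],"roll": -0.08},
  {"claw": 7.0,"translation": [-1,-2,0],"roll": -0.09},
  {"claw": 7.0,"translation": [-1,-2,0],"roll": -0.09},
  {"claw": 7.0,"translation": [-1,-2,0],"roll": -0.09},
  {"claw": 7.0,"translation": [-1,-2,0],"roll": -0.09},
  {"claw": 7.0,"translation": [-1,-2,0],"roll": -0.09},
  {"claw": 7.0,"translation": [-1,-2,0],"roll": -0.09},
  {"claw": 7.0,"translation": [-1,-2,0],"roll": -0.09},
])

```text
clock: 32.05
tcp_pos: [499.7, -141.7, 214.6]
eef_rot: [[0.835, 0.551, 0.001], [0.551, -0.835, 0.0], [0.001, -0.0, -1.0]]
ft_force: [0.7, 0.4, 0.8]
finger_gap: 69.8
```

>>> servo_tool([
  {"claw": 7.0,"translation": [-1,-2,0],"roll": -0.09},
  {"claw": 7.0,"translation": [-1,-2,0],"roll": -0.09},
  {"claw": 7.0,"translation": [-0.6,-1.2,0],"roll": -0.09},
  {"claw": 7.0,"translation": [0,0,0],"roll": -0.09},
  {"claw": 7.0,"translation": [0,0,0],"roll": -0.09},
  {"claw": 7.0,"translation": [0,0,0],"roll": -0.05},
  {"claw": 7.0,"translation": [0,0,0],"roll": 0},
  {"claw": 7.0,"translation": [0,0,0],"roll": 0},
])

```text
clock: 32.72
tcp_pos: [474.3, -192.8, 214.3]
eef_rot: [[0.996, 0.089, 0.0], [0.089, -0.996, -0.0], [0.0, 0.0, -1.0]]
ft_force: [0.2, -0.3, 0.9]
finger_gap: 70.0
```

Run:
```python
from view import *
M["can"]=cyl(31,62,102);M["jar"]=cyl(22.3,102,162);M["carton"]=box(36,60,12,97)
show({"carton":(568.5,133.5,4.7),"biscuit_tin":(578.3,14.2),"can":(578.,14.),"jar":(578,14)},"p6")
remeasure("jar",(578,14),[6,6]); 
s=manip.observe();print(s["tcp_pos"],np.degrees(np.arctan2(s["eef_rot"][1][1],s["eef_rot"][0][1])),s["joints"])
```

```text
top jar 0.8 [578.7  14.4] 0.099
top jar 0.28 [548.2  26.3] 0.802
scene jar 0.68 [578.   12.1] 0.09
[ 474.31017474 -192.76689559  214.22486753] -84.93714338261027 [-34.52182384  21.03120587  62.80269713 114.42164068 -22.22057458
  57.63685692 -45.9607145 ]
```

View pics/p6top.png

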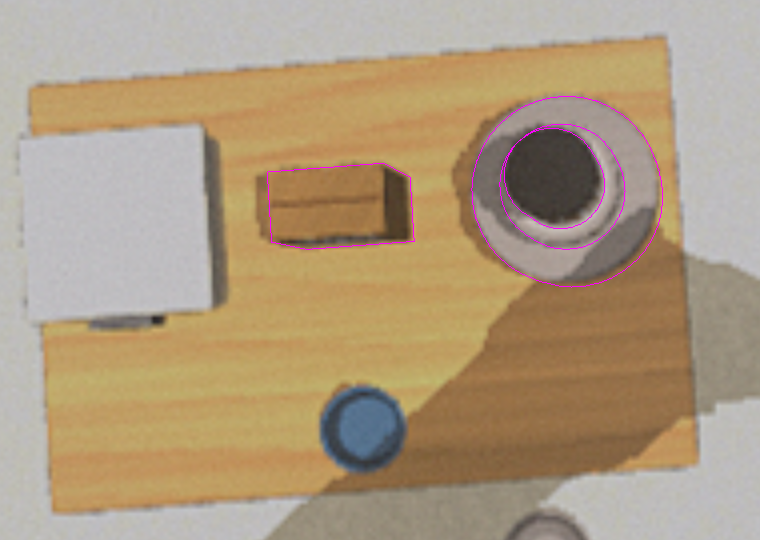

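View pics/p6scene.png

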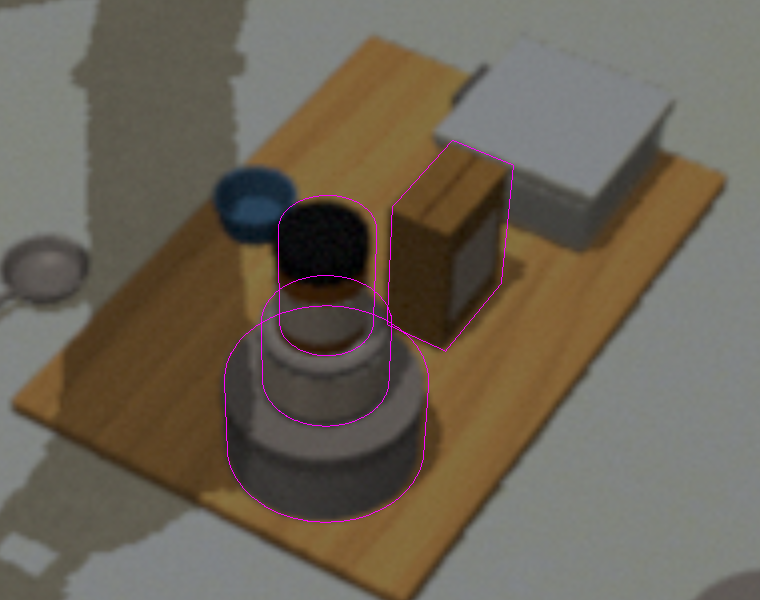

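>>> servo_tool([
  {"claw": 7.5,"translation": [-0.35,0,-1],"roll": 0},
  {"claw": 7.5,"translation": [0,0,-2],"roll": 0},
  {"claw": 7.5,"translation": [0,0,-2],"roll": 0},
  {"claw": 7.5,"translation": [0,0,-2],"roll": 0},
  {"claw": 7.5,"translation": [0,0,-2],"roll": 0},
  {"claw": 7.5,"translation": [0,0,0],"roll": 0},
  {"claw": 7.5,"translation": [0,0,0],"roll": 0},
])

```text
clock: 33.6
tcp_pos: [469.7, -192.9, 123.4]
eef_rot: [[0.996, 0.087, -0.003], [0.087, -0.996, 0.0], [-0.003, -0.0, -1.0]]
ft_force: [-0.2, 0.1, 0.9]
finger_gap: 74.2
```

Run:
```python
from h import *
for n in("top","scene"):
    f=viewer.grab_frame(n); c=f[230:350,330:470] if n=="top" else f[200:350,150:330]
    cv2.imwrite(f"pics/g4{n}.png",cv2.resize(c,None,fx=4,fy=4))
print(manip.observe()["joints"])
```

```text
[-26.68385869  27.98843689  54.46382405 119.36708844 -31.0085864
  47.82012244 -38.68570844]
```

View pics/g4scene.png

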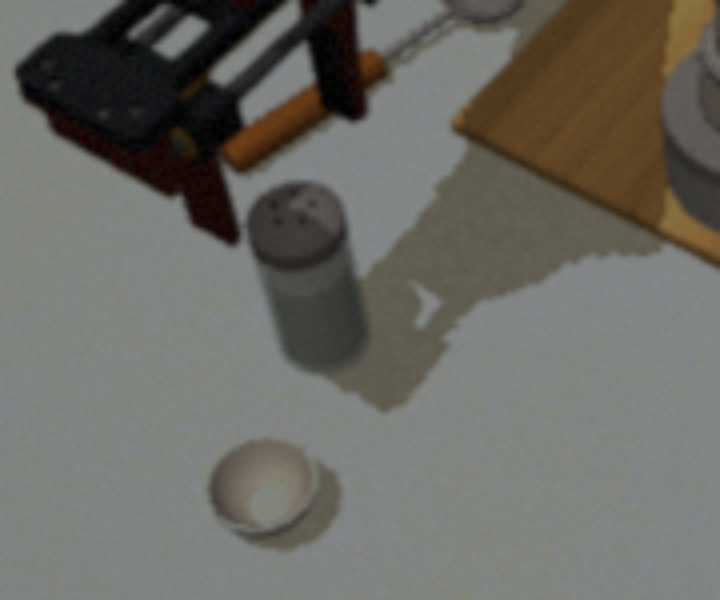

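>>> servo_tool([
  {"claw": 7.5,"translation": [0.1,0,-1.5],"roll": 0},
  {"claw": 7.5,"translation": [0,0,-2],"roll": 0},
  {"claw": 7.5,"translation": [0,0,-2],"roll": 0},
  {"claw": 7.5,"translation": [0,0,-2],"roll": 0},
  {"claw": 7.5,"translation": [0,0,-1.2],"roll": 0},
  {"claw": 7.0,"translation": [0,0,-0.5],"roll": 0},
  {"claw": 6.5,"translation": [0,0,0],"roll": 0},
  {"claw": 6.0,"translation": [0,0,0],"roll": 0},
  {"claw": 5.2,"translation": [0,0,0],"roll": 0},
  {"claw": 4.7,"translation": [0,0,0],"roll": 0},
  {"claw": 3.8,"translation": [0,0,0],"roll": 0},
  {"claw": 3.8,"translation": [0,0,0],"roll": 0},
  {"claw": 3.8,"translation": [0,0,0],"roll": 0},
  {"claw": 3.8,"translation": [0,0,0],"roll": 0},
  {"claw": 3.8,"translation": [0,0,0],"roll": 0},
], grip_force=18)

```text
clock: 34.95
tcp_pos: [472.4, -193.1, 32.8]
eef_rot: [[0.996, 0.088, 0.001], [0.088, -0.996, -0.0], [0.001, 0.0, -1.0]]
ft_force: [0.3, 0.0, 7.2]
finger_gap: 44.1
```

Run:
```python
from h import *
print(manip.observe()["joints"])
```

```text
[-18.36818414  35.74327962  43.98372351 121.86072729 -41.03963995
  38.18623961 -30.92708828]
```

>>> servo_tool([
  {"claw": 3.8,"translation": [0,0,0.5],"roll": 0},
  {"claw": 3.8,"translation": [0,0,1.5],"roll": 0},
  {"claw": 3.8,"translation": [0,0,2],"roll": 0},
  {"claw": 3.8,"translation": [0,0,2],"roll": 0},
  {"claw": 3.8,"translation": [0,0,2],"roll": 0},
  {"claw": 3.8,"translation": [0,0,2],"roll": 0},
  {"claw": 3.8,"translation": [0,0.5,1],"roll": 0},
  {"claw": 3.8,"translation": [0,1,0],"roll": 0},
  {"claw": 3.8,"translation": [0,2,0],"roll": 0},
  {"claw": 3.8,"translation": [0,2,0],"roll": 0},
  {"claw": 3.8,"translation": [0,2,0],"roll": 0},
  {"claw": 3.8,"translation": [0,2,0],"roll": 0},
  {"claw": 3.8,"translation": [0,2,0],"roll": 0},
  {"claw": 3.8,"translation": [0,2,0],"roll": 0},
  {"claw": 3.8,"translation": [0,2,0],"roll": 0},
  {"claw": 3.8,"translation": [0,2,0],"roll": 0},
])

```text
clock: 36.28
tcp_pos: [471.2, -16.7, 142.1]
eef_rot: [[0.996, 0.088, -0.001], [0.088, -0.996, 0.0], [-0.001, -0.0, -1.0]]
ft_force: [0.3, -0.4, -1.4]
finger_gap: 44.3
```

Run:
```python
from h import *
print(manip.observe()["joints"])
```

```text
[-53.54987605  23.69877585  60.3818702  123.3647702  -28.05411911
  48.01966484 -60.72521734]
```

>>> servo_tool([
  {"claw": 3.8,"translation": [-0.1,2,0],"roll": 0},
  {"claw": 3.8,"translation": [-0.1,2,0],"roll": 0},
  {"claw": 3.8,"translation": [-0.1,2,0],"roll": 0},
  {"claw": 3.8,"translation": [-0.1,2,0],"roll": 0},
  {"claw": 3.8,"translation": [-0.1,2,0],"roll": 0},
  {"claw": 3.8,"translation": [-0.1,2,0],"roll": 0},
  {"claw": 3.8,"translation": [-0.1,2,0],"roll": 0},
  {"claw": 3.8,"translation": [-0.1,2,0],"roll": 0},
  {"claw": 3.8,"translation": [-0.1,2,0],"roll": 0},
  {"claw": 3.8,"translation": [-0.1,2,0],"roll": 0},
  {"claw": 3.8,"translation": [-0.1,2,0],"roll": 0},
  {"claw": 3.8,"translation": [-0.1,1.5,0],"roll": 0},
  {"claw": 3.8,"translation": [-0.1,1,0],"roll": 0},
  {"claw": 3.8,"translation": [0,0,0],"roll": 0},
  {"claw": 3.8,"translation": [0,0,0],"roll": 0},
  {"claw": 3.8,"translation": [0,0,0],"roll": 0},
])

```text
clock: 37.62
tcp_pos: [458.8, 225.8, 142.2]
eef_rot: [[0.996, 0.086, -0.0], [0.086, -0.996, -0.001], [-0.0, 0.001, -1.0]]
ft_force: [-0.0, -0.0, -1.1]
finger_gap: 44.2
```

Run:
```python
from h import *
print(manip.observe()["joints"])
```

```text
[-78.72889774  28.73678617  59.86026049 118.38794062 -32.30255983
  51.01044003 -85.60603153]
```

>>> servo_tool([
  {"claw": 3.8,"translation": [-0.18,1.0,0],"roll": 0},
  {"claw": 3.8,"translation": [0,0.87,-1],"roll": 0},
  {"claw": 3.8,"translation": [0,0,-2],"roll": 0},
  {"claw": 3.8,"translation": [0,0,-2],"roll": 0},
  {"claw": 3.8,"translation": [0,0,-2],"roll": 0},
  {"claw": 3.8,"translation": [0,0,-1],"roll": 0},
  {"claw": 3.8,"translation": [0,0,-0.5],"roll": 0},
  {"claw": 3.8,"translation": [0,0,0],"roll": 0},
  {"claw": 3.8,"translation": [0,0,0],"roll": 0},
  {"claw": 3.8,"translation": [0,0,0],"roll": 0},
])

```text
clock: 38.45
tcp_pos: [457.7, 246.2, 58.0]
eef_rot: [[0.996, 0.087, 0.001], [0.087, -0.996, 0.001], [0.001, -0.001, -1.0]]
ft_force: [0.8, 0.3, -0.3]
finger_gap: 44.2
```

Run:
```python
from view import *
s=manip.observe();z=s["tcp_pos"][2]-32.8; print(z,s["joints"])
M["shaker"]=np.vstack([cyl(22,z,z+88),cyl(11,z+98,z+100)])
show({"board":(533.6,130.4,4.7),"shaker":(457,244.5)},"p7")
n="scene"
f=cv2.resize(viewer.grab_frame(n),None,fx=6,fy=6,interpolation=cv2.INTER_CUBIC)
cv2.polylines(f,[np.round((hull(n,"shaker",(457,244.5))+.5)*6*16).astype(np.int32)],True,(255,0,255),1,shift=4)
cv2.imwrite("pics/z7.png",np.clip(f[100*6:190*6,310*6:440*6]*1.5,0,255).astype(np.uint8))
```

```text
25.153797306224497 [-72.80938905  35.95612687  50.17180052 120.24940059 -41.56789567
  42.82082897 -80.64560541]
```

View pics/z7.png

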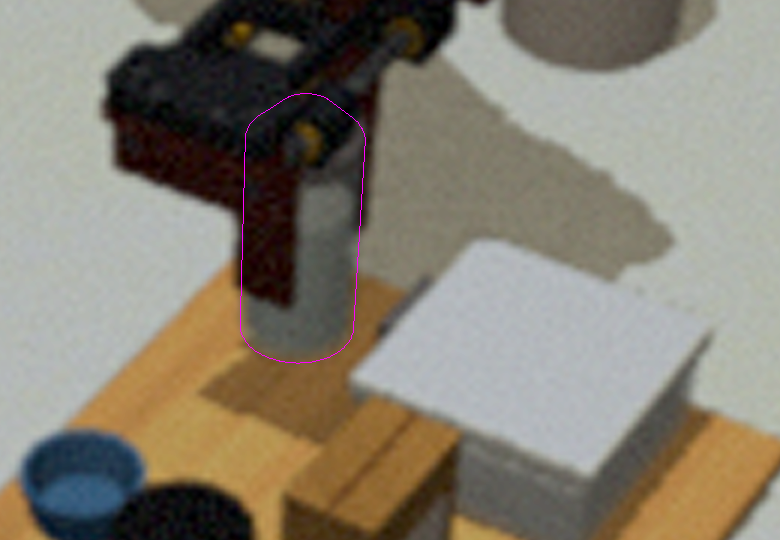

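View pics/p7top.png

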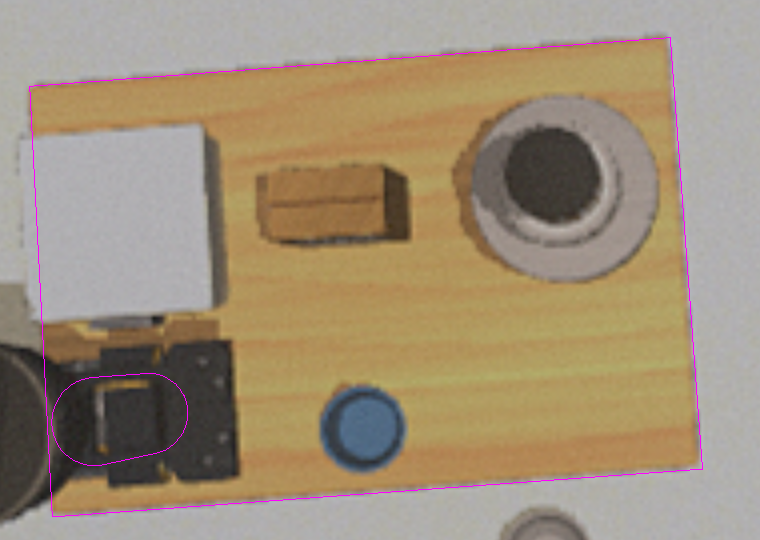

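>>> servo_tool([
  {"claw": 3.8,"translation": [-0.07,-0.18,-0.3],"roll": 0},
  {"claw": 3.8,"translation": [0,0,-0.4],"roll": 0},
  {"claw": 3.8,"translation": [0,0,-0.3],"roll": 0},
  {"claw": 3.8,"translation": [0,0,-0.2],"roll": 0},
  {"claw": 3.8,"translation": [0,0,0],"roll": 0},
  {"claw": 3.8,"translation": [0,0,0],"roll": 0},
  {"claw": 3.8,"translation": [0,0,0],"roll": 0},
])

```text
clock: 39.18
tcp_pos: [456.3, 244.1, 45.0]
eef_rot: [[0.996, 0.088, -0.0], [0.088, -0.996, -0.0], [-0.0, 0.0, -1.0]]
ft_force: [0.1, -0.3, -1.1]
finger_gap: 43.7
```

>>> servo_tool([
  {"claw": 3.8,"translation": [0,0,-0.1],"roll": 0},
  {"claw": 3.8,"translation": [0,0,0],"roll": 0},
  {"claw": 3.8,"translation": [0,0,0],"roll": 0},
])

```text
clock: 39.43
tcp_pos: [456.7, 244.1, 44.7]
eef_rot: [[0.996, 0.087, 0.0], [0.087, -0.996, 0.001], [0.0, -0.001, -1.0]]
ft_force: [-1.6, -1.3, 5.5]
finger_gap: 44.1
```

>>> servo_tool([
  {"claw": 4.6,"translation": [0,0,0],"roll": 0},
  {"claw": 4.9,"translation": [0,0,0],"roll": 0},
  {"claw": 5.6,"translation": [0,0,0],"roll": 0},
  {"claw": 6.6,"translation": [0,0,0],"roll": 0},
  {"claw": 7.2,"translation": [0,0,0],"roll": 0},
  {"claw": 7.2,"translation": [0,0,0],"roll": 0},
  {"claw": 7.2,"translation": [0,0,0.5],"roll": 0},
  {"claw": 7.2,"translation": [0,0,1.5],"roll": 0},
  {"claw": 7.2,"translation": [0,0,2],"roll": 0},
  {"claw": 7.2,"translation": [0,0,2],"roll": 0},
  {"claw": 7.2,"translation": [0,0,2],"roll": 0},
  {"claw": 7.2,"translation": [0,0,2],"roll": 0},
  {"claw": 7.2,"translation": [0,0,2],"roll": 0},
  {"claw": 7.2,"translation": [0,0,2],"roll": 0},
  {"claw": 7.2,"translation": [0,0,2],"roll": 0},
  {"claw": 7.2,"translation": [0,1,1],"roll": 0.03},
  {"claw": 7.2,"translation": [-0.5,2,0],"roll": 0.05},
  {"claw": 7.2,"translation": [-0.5,2,0],"roll": 0.05},
  {"claw": 7.2,"translation": [-0.5,2,0],"roll": 0.05},
  {"claw": 7.2,"translation": [-0.5,2,0],"roll": 0.05},
])

```text
clock: 41.1
tcp_pos: [434.3, 337.1, 212.8]
eef_rot: [[0.948, 0.32, -0.002], [0.32, -0.948, -0.001], [-0.002, 0.001, -1.0]]
ft_force: [0.1, -0.5, 0.4]
finger_gap: 72.2
```

>>> servo_tool([
  {"claw": 7.2,"translation": [-0.5,2,0],"roll": 0.05},
  {"claw": 7.2,"translation": [-0.5,2,0],"roll": 0.05},
  {"claw": 7.2,"translation": [-0.5,2,0],"roll": 0.05},
  {"claw": 7.2,"translation": [-0.5,2,0],"roll": 0.05},
  {"claw": 7.2,"translation": [-0.5,2,0],"roll": 0.05},
  {"claw": 7.2,"translation": [-0.5,2,0],"roll": 0.05},
  {"claw": 7.2,"translation": [0,0,0],"roll": 0},
  {"claw": 7.2,"translation": [0,0,0],"roll": 0},
  {"claw": 7.2,"translation": [0,0,0],"roll": 0},
])

```text
clock: 41.85
tcp_pos: [406.6, 453.6, 214.0]
eef_rot: [[0.815, 0.579, 0.0], [0.579, -0.815, -0.001], [-0.0, 0.001, -1.0]]
ft_force: [-0.1, -0.9, -0.3]
finger_gap: 71.8
```

Run:
```python
from view import *
M["can"]=cyl(31,62,102);M["jar"]=cyl(22.3,102,162);M["carton"]=box(36,60,12,97)
M["shaker"]=np.vstack([cyl(22,12,100),cyl(11,110,112)])
show({"board":(533.6,130.4,4.7),"carton":(568.5,133.5,4.7),"shaker":(457,244.5),"jar":(578,14)},"p8")
for q,p in(("shaker",(457,244.5)),("carton",(568.5,133.5,4.7)),("jar",(578,14)),("pinch_bowl",(519.7,-277.4)),("blue_dish",(447.3,125)),("cork_lid",(719,-151.5))):
    remeasure(q,p,[6,6,5][:len(p)])
for n in C: cv2.imwrite(f"pics/e{n}.png",viewer.grab_frame(n))
s=manip.observe();print(s["clock"],s["tcp_pos"],s["joints"])
```

```text
top shaker 0.64 [455.1 246.6] 0.036
scene shaker 0.83 [455.2 246. ] 0.057
top carton 0.82 [567.8 133.8   3.1] 0.05
scene carton 0.78 [567.7 132.6   4.4] 0.035
top jar 0.71 [577.5  13.1] 0.061
top pinch_bowl 0.69 [ 519.6 -275.6] 0.055
scene pinch_bowl 0.83 [ 520.7 -279. ] 0.055
top blue_dish 0.84 [449.5 124.8] 0.195
scene blue_dish 0.86 [445.3 126.9] 0.197
top cork_lid 0.7 [ 718.5 -150. ] 0.104
scene cork_lid 0.81 [ 718.9 -152.3] 0.057
43.25 [406.29005126 454.10771066 214.1492641 ] [-91.94185558  29.96098467  53.47325252 101.50229335 -26.93546943
  62.35377037 -83.8045496 ]
```

View pics/p8top.png

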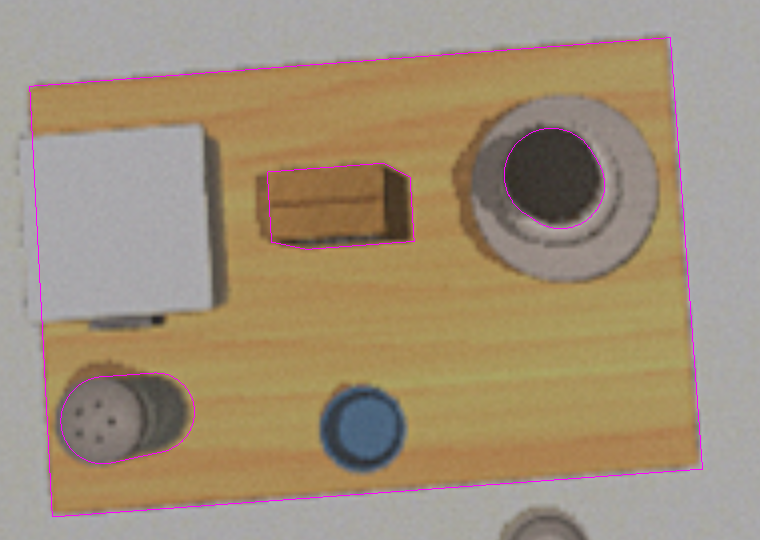

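View pics/p8scene.png

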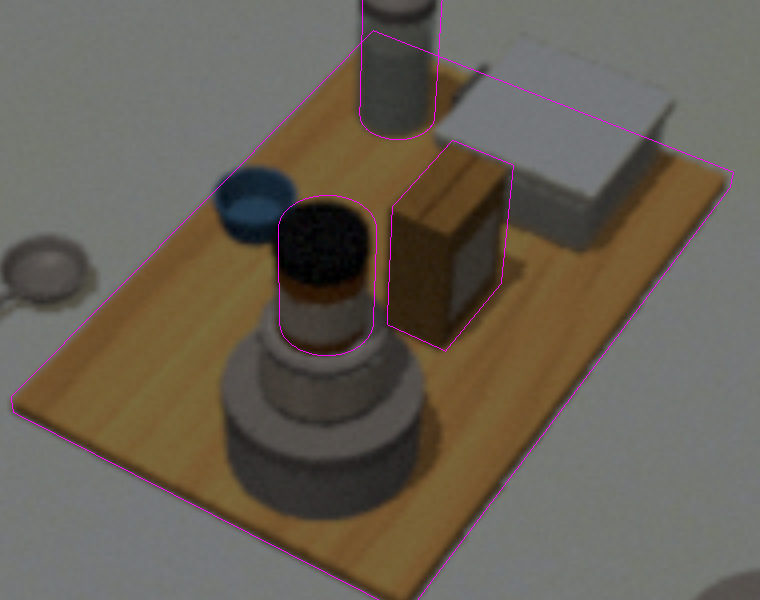

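View pics/escene.png

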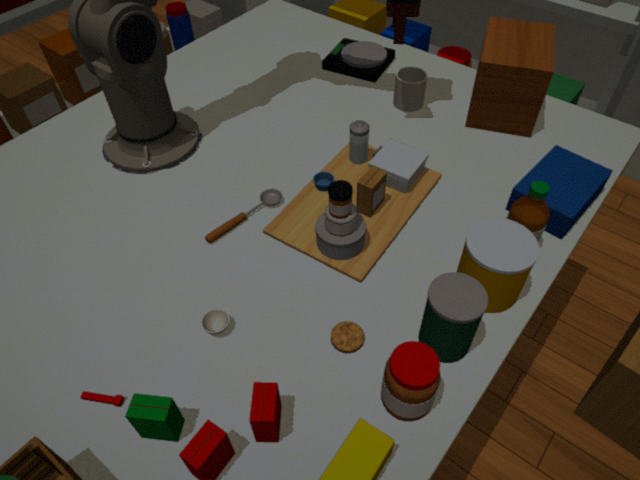

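All four groceries stand at their places, the bystanders have not moved, and the arm is clear. I'm handing in.

Run:
```python
from rig import manip
print(manip.hand_in())
```

```text
the job is handed in; nothing more can be done
None
```

All four groceries are on the board in their places, upright and let go. I handed the job in at about 43 s of the 138 s allowed, working in the order asked: carton, can, jar, shaker.

Last checks, from outline fits in both cameras (calibration good to about 2 mm):

| Item | Measured against its target |
|---|---|
| Carton | Within about 1 mm of the midpoint in both views; yaw 3.1° (top) and 4.4° (scene), against the board's 4.7° |
| Can on the tin | Within about 1 mm of the tin's centre, checked just after placing |
| Jar on the can | Within about 1 mm in the top view; no scene fit came back in the last look, and the scene fit just after placing was about 2 mm off |
| Shaker | About 2 mm further forward and 2 mm to the side of its nominal spot; gap to the tub about 3 cm |

- **Bystanders:** The pinch bowl, blue dish and cork lid show no movement beyond measurement scatter. The two cameras disagree by 2–5 mm on the bowl, dish and cork lid, much as they did on the dish at the start.
- **Forces:** The highest wrist reading was about 7 N, while gripping. No joint limit was reached in the readings I took.

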